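# Empty the tall mill jar into the sieve under the dust hood's low sash

## Robot

A 6-joint arm with a two-finger parallel gripper is mounted at the origin on the work surface; the furniture and walls round the work are solid. World frame = base frame: x ahead of the robot, y to its left, z up, the work surface at z = 0. Lengths are in m, angles in rad, forces in N, time in s.
With the tool pointing down it reaches from about 0.3 to 0.95 m from the base axis. Payload 3.1 kg.
Tool frame: the origin (TCP) lies at the very end of the fingers, on their centre line; the grasp point (between the pads) lies 19 mm behind it; z points along the fingers, y is the line along which they close (so a half turn about z gives the same grasp; the last joint's range is limited). The gripper opens to 85 mm and grips with 20 to 120 N. Pads are 22 mm wide; open, the fingers measure 114 mm over their backs; the gripper's body (76 mm by 85 mm) begins 54 mm behind the grasp point. The pads swing forward as they close: fully open they stand 13 mm farther back than shut.
Start: joints at [-1.223, 0.308, 1.634, -0, 1.2, -0.07], TCP at [0.254, -0.571, 0.231] pointing down, gripper open.
Joint ranges: [-3.06, 3.06], [-0.79, 1.96], [0.05, 2.63], [-1.19, 4.34], [0.05, 2.64], [-2.94, 2.94]. Speed limits (rad/s): [2.79, 2.79, 3.14, 3.14, 3.14, 3.14].

## Interface

Orientations are given as [roll, pitch, yaw] about the fixed x, y, z axes, in that order (R = Rz(yaw) Ry(pitch) Rx(roll)).
In Python, from station import read_state, imaging, env gives the robot as it stands. The module is installed in compiled form; this text tells all that it offers.
- The arm moves only by the tool drive_tool, never from a script. Its argument "rows" is a list of rows, each an object with "slide": the shift along the tool's x, y, z in cm, a list of three; "roll": the turn about the tool's z in rad; "jaw": the opening, from -1 (shut) to 1 (fully open). In form: [{"slide": [dx, dy, dz], "roll": roll, "jaw": jaw}, ...]. A call has 1 to 12 rows; each row is the pose to reach, as a shift and turn from the pose commanded when the call began, along the tool's axes at that moment; what a row does not reach only later rows make up. A row lasts 1/12 s, in which the tool goes at most 41.7 mm and 7.16 degrees, less where a joint would pass 70% of its speed; a pose out of reach is approached as far as the arm can. A call with a gripper value outside its range is refused whole. The fingers move at their own pace and stop on an object; the grip force is fixed at half the most. Time passes only in rows, so rows that repeat a pose let the fingers close. It gives the time, the measured TCP pose, the force, the opening and the grip force at its end, in the units of the state.
- read_state(): the state, without advancing time (a new reading comes with each control period).
- imaging.snapshot(name): name is "scene" or "side" or "wrist"; returns (picture, depth): 420x560x3 uint8, blue, green, red; 420x560 float32, m along the optical axis (not along the pixel's ray), 0 where there is no reading.
- imaging.camera_info(name): a dict with "fx", "fy", "cx", "cy" (pixels), "dist" ([k1, k2, p1, p2, k3] as OpenCV has them; the pictures are not rectified), "rvec" (rotation vector, rad) and "tvec" (3), from world to camera coordinates, as OpenCV has them; the wrist camera has in their place "hand_eye" (4x4, takes a point from camera to tool coordinates, whose origin is the TCP and whose axes are the flange's). Camera axes: x right, y down, z forward; pixel columns grow to the right and rows downward; lengths in m; the calibration is good to about 2 mm. A picture is of the moment at which its call begins: read the wrist's pose just before it. camera_info takes no time and is no camera call.
- env.close_job(): hands the job in; it is judged then, once.
The state is a dict: "time": time; "joint_positions": joint angles; "qd": joint speeds; "effort": joint torques, N m; "ee_pos": TCP position; "orientation": TCP orientation; "contact_force": force on the tool from outside, world axes, zero at the start; "wrist_torque": the same for the moment, N m; "grip_width": opening from 0.0 (shut) to 1.0 (fully open); "gripper_force": force on a finger pad.
Only numpy, scipy, OpenCV 4.12 (cv2) and the standard library are available. Lean on these libraries where they do the work, as an engineer would, in place of code of your own. Each camera call takes 0.05 s, during which the arm holds its last target. There are 200 camera calls.

## Task

Lift the tall open mill jar off its inclined rollers with the four grinding balls still in it, put its mouth in under the dust hood's partly lowered sash and tip all four balls into the round sieve inside. Then lay the empty jar back on the two rollers as it lay before, mouth up the slope and foot down at the foot plate. Do not knock the hood or shift its sash or the sieve, and leave the other things on the bench where they stand.

Things in the scene. Friction and masses are not known exactly. Their poses are not given: they have to be found in the camera images.
- mill_jar: Tall straight stainless cylinder, open at one end: outside diameter 60 mm, length 170 mm, wall 3.5 mm, base 5 mm, about 0.2 kg. Origin: centre of its closed foot; z runs along the jar from foot to mouth, at the start 20 degrees above level along the roller's +x. Grip it across the 60 mm, 45 mm from the foot, tool leaning back over the foot (30 to 45 degrees), so the hand stays outside the hood.
- ball_1: One of four equal polished steel grinding balls, diameter 20 mm, 33 g, at the start at the foot end inside the jar. Origin: its centre. Rolling resistance is noticeable: in the jar they start to roll only at a slope of about 15 degrees; mouth 25 to 35 degrees below level empties it surely within 2 s.
- ball_2: Second ball, same as ball_1.
- ball_3: Third ball, same as ball_1.
- ball_4: Fourth ball, same as ball_1.
- jar_roller: Fixed inclined jar roller, off: grey wedge housing, base 180 x 80 mm. Origin: on the table under its middle; x is the level heading up the slope. Two fixed rubber rollers, 20 mm diameter, 140 mm long, 40 mm between axes, rise 20 degrees toward +x and carry the jar; an aluminium foot plate at the low end, no higher than the jar's axis, stops the foot. Nothing else rises above the rollers.
- seat_foot (a point): Point on the roller where the centre of the jar's foot belongs: 72 mm to -x of the roller's origin, 62 mm over the table.
- seat_mouth (a point): Point where the centre of the jar's mouth belongs when it lies on the rollers: 170 mm from seat_foot, 20 degrees up the slope, over the roller's +x end.
- dust_hood: Fixed clear-sided dust hood, 200 mm deep, 210 wide, 340 high. Origin: centre of its underside; x points into the hood, the open front looks to -x. The front is raked: at x = -100 mm at the floor, leaning back 22 degrees to x = +37 mm at the top. Floor 6 mm thick, sill 10 mm high at its front edge; 198 mm clear between the cheeks; closed back and roof.
- sash (a joint): Travel of the clear sash up the raked front, in m; 0 is shut. Stiff sliding (12 N), it stays where it is. Starts at 0.158 to 0.186; its lower edge then is 0.014 + 0.927 x travel over the table, about 160 to 186 mm. The pane is clear plastic 4 mm thick, lying along the raked front above that edge.
- sash_edge (a point): Middle of the lower edge of the sash, 5 mm outside the raked front plane; the aluminium edge bar is 9 mm thick. Only what is lower than this can pass in.
- test_sieve: Round steel test sieve, loose on the hood floor: outside diameter 125 mm, inside 120 mm, rim 40 mm over its underside, mesh 12 mm over its underside; 0.45 kg. Origin: centre of its underside, about 22 mm inside the hood's origin. Rim top is 46 mm over the table.
- vial_1: Bystander: white capped vial, 33 mm diameter, 64 mm high, right of the hood opening. Origin: centre of its underside.
- vial_2: Bystander: second white capped vial, 33 mm diameter, 64 mm high. Origin: centre of its underside.
- sample_cap: Bystander: small white vial, 20 mm diameter, 37 mm high. Origin: centre of its underside.
- stopper_1: Bystander: tapered red-brown rubber stopper, 28 mm diameter, 26 mm high. Origin: centre of its underside.
- ph_electrode: Fixed obstacle in front of the hood: electrode standing in a glass cup, 52 mm diameter, cup 62 mm high, electrode top 107 mm over the table. Origin: centre of its underside.
- petri_dish: Bystander: covered glass dish, 70 mm diameter, 14 mm high, on the robot side of the roller and hood. Origin: centre of its underside.
- jar_mouth (a point): Centre of the jar's open mouth, 170 mm along the jar's z axis from its foot.

How it is judged:
By the outcome, as a careful person would: the job done as asked, in the order asked, and still so for the second after the job is handed in, with the robot touching nothing.
It also fails if it takes over 53 s, if anything falls off the work surface, if the arm or the gripper's body presses on something with over 40 N, if the wrist force passes 120 N, or if a joint passes its speed limit or range.

## Working session

There is one attempt and no reset: what is moved stays moved. The work goes in short steps, Python scripts to look and compute and a tool call to move; the robot and the scene stay as the last step left them, time stands still between calls to the robot, and variables do not carry over. Pictures are saved under pics/ and viewed, at most 10 in all, crops included, and the job is handed in when it is done.

Besides the shell and the picture viewer there is one more tool, called after ">>>" by a JSON object that holds its "method" and its "body", one argument or row to a line. drive_tool: Moves the arm, as the interface text tells. Its arguments: {"type":"object","properties":{"rows":{"type":"array"}},"required":["rows"]}

```bash
mkdir -p pics; python3 - <<'E'
from station import read_state, imaging
import cv2,numpy as np
print(read_state())
for n in ("scene","side"):
    p,d=imaging.snapshot(n); cv2.imwrite(f"pics/{n}0.png",p); np.save(f"{n}0.npy",d)
    print(n,imaging.camera_info(n), (d>0).mean())
print(imaging.camera_info("wrist"))
E
```

```text
{'time': 0.0, 'joint_positions': array([-1.22268522e+00,  3.08996647e-01,  1.63523979e+00, -2.83175841e-06,
        1.19967733e+00, -6.97209619e-02]), 'qd': array([-0.00017219, -0.00167302, -0.00026956, -0.00220382, -0.00087814,
       -0.00084503]), 'effort': array([ 8.78903065e-04, -4.15252554e+01, -2.76662064e+01,  1.79641467e-05,
        1.02883793e-02,  1.83794339e-05]), 'ee_pos': array([ 0.25328687, -0.57045505,  0.23002692]), 'orientation': array([-3.13927700e+00, -1.59068818e-04,  4.17832914e-01]), 'contact_force': array([ 0.61801965, -0.33201474,  0.20165545]), 'wrist_torque': array([ 0.00123897, -0.04471492,  0.03003046]), 'gripper_force': 0.0, 'grip_width': 1.0060346650536232}
scene {'fx': 389.9421152495325, 'fy': 389.9421152495325, 'cx': 275.98336259599927, 'cy': 211.28964414713218, 'dist': array([-0.01368378,  0.        ,  0.        ,  0.        ,  0.        ]), 'rvec': array([ 2.16332029, -1.03461785,  0.42250577]), 'tvec': array([-0.49963018,  0.28405079,  0.75762899])} 0.9959778911564626
side {'fx': 479.48276303135833, 'fy': 479.48276303135833, 'cx': 282.69722918691974, 'cy': 208.08263743206535, 'dist': array([0.0506995, 0.       , 0.       , 0.       , 0.       ]), 'rvec': array([ 2.05360464, -0.33514287,  0.21347822]), 'tvec': array([-0.56965122,  0.08684032,  0.96512305])} 0.9959438775510204
{'fx': 301.36834488756506, 'fy': 301.36834488756506, 'cx': 277.3219212840226, 'cy': 206.44168096533502, 'dist': array([-0.00464106,  0.        ,  0.        ,  0.        ,  0.        ]), 'hand_eye': array([[ 2.30194472e-04, -9.64327289e-01, -2.64712726e-01,
         6.76731391e-02],
       [ 9.99999805e-01,  6.83818197e-05,  6.20491408e-04,
        -2.40637352e-05],
       [-5.80255259e-04, -2.64712817e-01,  9.64327117e-01,
        -1.41475554e-01],
       [ 0.00000000e+00,  0.00000000e+00,  0.00000000e+00,
         1.00000000e+00]])}
```

View pics/scene0.png

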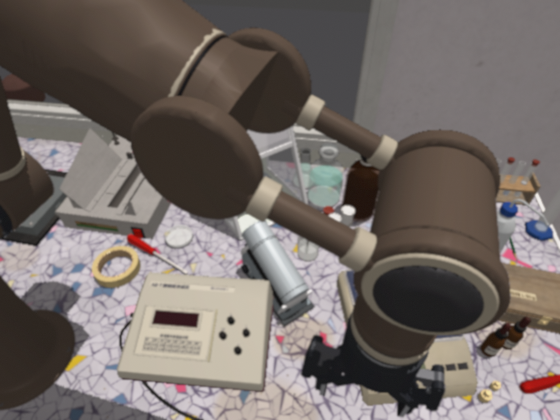

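View pics/side0.png

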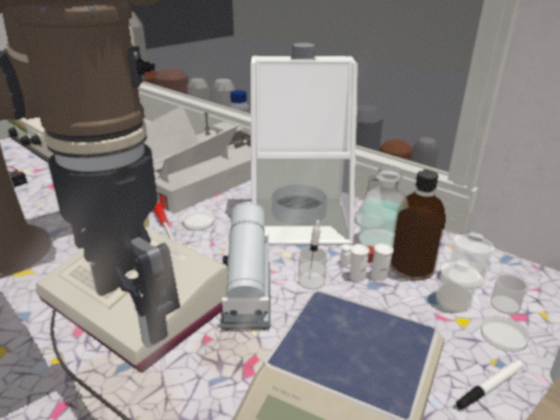

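Scene view: the arm hides much; the jar lies at about (275,262), and the petri dish is at (179,238). Side view: hood front frame spans columns 252–355, sash bar at row ~155, sieve (300,205), jar from mouth (247,212) to foot (247,315), electrode (313,250), vials (358–380,262). I'll enlarge the side view and get 3D points.

```bash
cat > h.py <<'E'
import cv2,numpy as np
from station import read_state, imaging
from scipy.spatial.transform import Rotation as Ro
def cam(n):
    c=imaging.camera_info(n); K=np.array([[c['fx'],0,c['cx']],[0,c['fy'],c['cy']],[0,0,1]])
    return c,K,cv2.Rodrigues(c['rvec'])[0],c['tvec']
def ray(n,uv):
    c,K,R,t=cam(n); uv=np.asarray(uv,float).reshape(-1,1,2)
    p=cv2.undistortPoints(uv,K,c['dist'])[:,0]; p=np.c_[p,np.ones(len(p))]
    return -R.T@t, p@R, p      # origin, dirs (unit depth)
def deproj(n,uv,z):
    o,d,_=ray(n,uv); return o+d*np.asarray(z).reshape(-1,1)
def onz(n,uv,h):
    o,d,_=ray(n,uv); return o+d*((h-o[2])/d[:,2])[:,None]
def proj(n,P):
    c,K,R,t=cam(n); return cv2.projectPoints(np.asarray(P,float).reshape(-1,1,3),c['rvec'],c['tvec'],K,c['dist'])[0][:,0]
def cloud(n,d):
    v,u=np.mgrid[0:420,0:560]; return deproj(n,np.c_[u.ravel(),v.ravel()],d.ravel()).reshape(420,560,3)
E
python3 - <<'E'
from h import *
np.set_printoptions(precision=3,suppress=True)
p=cv2.imread('pics/side0.png'); cv2.imwrite('pics/sc.png',cv2.resize(p[45:340,200:410],None,fx=2.03,fy=2.03,interpolation=cv2.INTER_CUBIC)[:, :])
c=cloud('side',np.load('side0.npy'))
for u,v in [(256,100),(256,150),(256,200),(256,235),(300,62),(300,100),(300,154),(351,100),(351,200),(300,237),(300,180),(300,192),(300,205),(300,222),(247,212),(247,230),(247,250),(247,280),(247,300),(247,320),(313,225),(313,270),(358,248),(380,248)]: print(u,v,c[v,u])
E
```

```text
256 100 [ 0.531 -0.034  0.274]
256 150 [ 0.519 -0.07   0.183]
256 200 [0.538 0.003 0.029]
256 235 [ 0.456 -0.283  0.119]
300 62 [ 0.623 -0.034  0.342]
300 100 [ 0.616 -0.058  0.273]
300 154 [ 0.603 -0.1    0.175]
351 100 [ 0.711 -0.093  0.275]
351 200 [ 0.694 -0.162  0.087]
300 237 [ 0.592 -0.142  0.004]
300 180 [0.654 0.024 0.053]
300 192 [0.65  0.012 0.028]
300 205 [ 0.634 -0.031  0.017]
300 222 [ 0.609 -0.098  0.013]
247 212 [ 0.453 -0.239  0.141]
247 230 [ 0.444 -0.272  0.125]
247 250 [ 0.433 -0.31   0.111]
247 280 [ 0.418 -0.363  0.092]
247 300 [ 0.417 -0.366  0.056]
247 320 [ 0.416 -0.364  0.013]
313 225 [ 0.637 -0.105  0.005]
313 270 [ 0.551 -0.312  0.046]
358 248 [ 0.646 -0.295  0.062]
380 248 [ 0.685 -0.305  0.061]
```

View pics/sc.png

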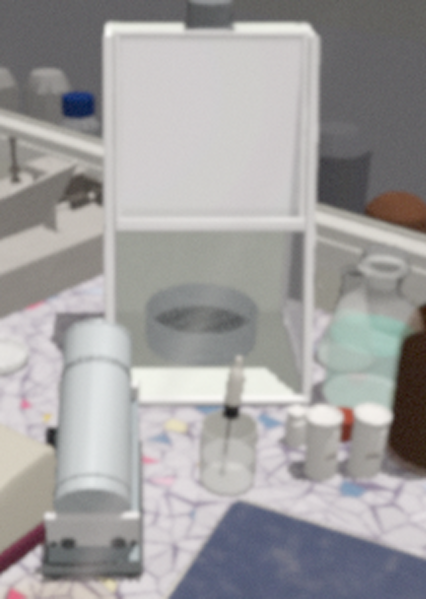

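```bash
python3 - <<'E'
from h import *
from scipy.optimize import least_squares
np.set_printoptions(precision=4,suppress=True)
S=cloud('side',np.load('side0.npy')); C=cloud('scene',np.load('scene0.npy'))
# hood pane plane
P=S[72:145,266:345].reshape(-1,3); c=P.mean(0); n=np.linalg.svd(P-c,full_matrices=False)[2][2]; n*=np.sign(n[1])
r=(P-c)@n; print('pane n',n,'rms',r.std(),'rake',np.degrees(np.arcsin(-n[2])),'yaw',np.degrees(np.arctan2(n[1],n[0])),'c',c)
P=np.vstack([S[75:145,255:258].reshape(-1,3),S[165:225,350:353].reshape(-1,3),S[60:64,265:345].reshape(-1,3)])
c=np.median(P,0); ok=np.abs((P-c)@n)<.03; P=P[ok]; c=P.mean(0); m=np.linalg.svd(P-c,full_matrices=False)[2][2]; m*=np.sign(m[1]); print('frame n',m,'c',c,((P-c)@m).std(),'rake',np.degrees(np.arcsin(-m[2])),'yaw',np.degrees(np.arctan2(m[1],m[0])))
y=np.arctan2(m[1],m[0]); X=np.array([np.cos(y),np.sin(y),0]);Y=np.array([-X[1],X[0],0])
for row in (90,120,200,215):
    L=S[row,240:370]; a=(L-c)@m; k=np.where(np.abs(a)<.012)[0]; q=L[k]@Y; print(row,'edges',q.min(),q.max(),'mid',(q.min()+q.max())/2, 'z',L[k][:,2].mean())
# front foot at z=0: plane point
print('X0front', (c@m)/ (m@X), ' -> origin X', (c@m)/(m@X)+.1)
for v in range(144,164): print(v, S[v,300], (S[v,300]-c)@m, end=';')
# sieve
Q=S[160:235,265:345].reshape(-1,3); k=(Q[:,2]>.041)&(Q[:,2]<.05); Q=Q[k]; 
f=lambda p:np.hypot(Q[:,0]-p[0],Q[:,1]-p[1])-.0612
s=least_squares(f,[.63,-.03],loss='soft_l1',f_scale=.002); print('\nsieve',s.x,len(Q),np.abs(s.fun).mean(),'X',s.x@X[:2],'Y',s.x@Y[:2], 'yaw',np.degrees(y))
# jar
def jar(P,g):
    P=P.reshape(-1,3)
    def f(p):
        a=np.array([np.cos(p[2])*np.cos(p[3]),np.sin(p[2])*np.cos(p[3]),np.sin(p[3])]); o=np.array([p[0],p[1],.08+p[4]])-np.array([0,0,0])
        # point on axis nearest
        d=P-o; return np.linalg.norm(np.cross(d,a),axis=1)-.03
    # fix origin along the axis by y
    gg=lambda q:f([q[0],-.3,q[1],q[2],q[3]])
    s=least_squares(gg,[.43,np.radians(74),.35,.015],loss='soft_l1',f_scale=.001); return s.x,np.abs(s.fun).mean(),len(P)
for nm,A in (('side',S[215:290,238:258]),('scene',C[235:295,262:285])):
    A=A.reshape(-1,3); A=A[A[:,2]>.08]; x,e,N=jar(A,0); print(nm,x,np.degrees(x[1:3]),e,N)
E
```

```text
pane n [0.1277 0.1437 0.9813] rms 0.04092751530742701 rake -78.91356449782704 yaw 48.374374811599516 c [ 0.6223 -0.0705  0.2598]
frame n [ 0.883   0.3936 -0.2558] c [ 0.5344 -0.0239  0.2985] 0.0013792832980038482 rake 14.823449235318058 yaw 24.02728647165816
90 edges -0.24957698099723932 -0.23345486329676535 mid -0.24151592214700235 z 0.29162811905741576
120 edges -0.2673959080021102 -0.25013281014720806 mid -0.2587643590746591 z 0.2369635208426404
200 edges -0.3021514365864493 -0.29563826466605064 mid -0.29889485062625 z 0.0875502820612509Traceback (most recent call last):
  File "<stdin>", line 12, in <module>
    return umr_minimum(a, axis, None, out, keepdims, initial, where)
ValueError: zero-size array to reduction operation minimum which has no identity
```

```bash
cat > m.py <<'E'
from h import *
from scipy.optimize import least_squares
np.set_printoptions(precision=4,suppress=True)
S=cloud('side',np.load('side0.npy')); C=cloud('scene',np.load('scene0.npy'))
H=S[50:250,245:365].reshape(-1,3); k22=np.radians(22)
N=lambda y:np.array([np.cos(y)*np.cos(k22),np.sin(y)*np.cos(k22),-np.sin(k22)])
p=np.array([np.radians(72),N(np.radians(72))@[.603,-.1,.175]])
for tol in (.015,.01,.006,.005,.005):
    I=H[np.abs(H@N(p[0])-p[1])<tol]
    p=least_squares(lambda q:I@N(q[0])-q[1],p,loss='soft_l1',f_scale=.002).x
y=p[0]; X=np.array([np.cos(y),np.sin(y),0]);Y=np.array([-X[1],X[0],0])
print('yaw',np.degrees(y),'n',len(I),(I@N(y)-p[1]).std(),'front X',p[1]/np.cos(k22))
print('z range',I[:,2].min(),I[:,2].max())
for lo in np.arange(.06,.33,.03):
    J=I[(I[:,2]>lo)&(I[:,2]<lo+.03)]; q=np.sort(J@Y); print(round(lo,2),'Y edges',q[2],q[-3],(q[2]+q[-3])/2,len(q))
for u in (285,300,320):
  for v in range(146,164,1): print(v, S[v,u,2].round(3), (S[v,u]@N(y)-p[1]).round(3), end='; ')
  print()
Q=S[160:235,265:345].reshape(-1,3); Q=Q[(Q[:,2]>.042)&(Q[:,2]<.049)]
s=least_squares(lambda p:np.hypot(Q[:,0]-p[0],Q[:,1]-p[1])-.0612,[.63,-.03],loss='soft_l1',f_scale=.002)
print('sieve',s.x,len(Q),np.abs(s.fun).mean(),'X',s.x@X[:2],'Y',s.x@Y[:2])
for nm,A in (('side',S[215:290,235:260]),('scene',C[235:295,260:287])):
    A=A.reshape(-1,3); A=A[A[:,2]>.085]
    def f(q):
        a=np.array([np.cos(q[1])*np.cos(q[2]),np.sin(q[1])*np.cos(q[2]),np.sin(q[2])]); return np.linalg.norm(np.cross(A-[q[0],-.3,q[3]],a),axis=1)-.03
    s=least_squares(f,[.43,np.radians(74),.35,.09],loss='soft_l1',f_scale=.001); q=s.x
    a=np.array([np.cos(q[1])*np.cos(q[2]),np.sin(q[1])*np.cos(q[2]),np.sin(q[2])]); o=np.array([q[0],-.3,q[3]])
    t=np.sort((A-o)@a); print(nm,q,np.degrees(q[1:3]),np.abs(s.fun).mean(),len(A),'ends',o+a*t[3],o+a*t[-4],'foot from z=.062',o+a*(.062-o[2])/a[2])
print('mouth-end row scan'); 
for v in range(205,216): print(v,S[v,247])
E
python3 m.py
```

```text
yaw 72.48300371551865 n 11470 0.001857772193389408 front X 0.017989378459443414
z range -0.004171624459472056 0.3627054105142531
0.06 Y edges -0.7154691604330747 -0.505086986451148 -0.6102780734421114 100
0.09 Y edges -0.7162637923148827 -0.5052593998753339 -0.6107615960951083 160
0.12 Y edges -0.7162278938272175 -0.5054853530603497 -0.6108566234437836 162
0.15 Y edges -0.715634060793994 -0.5057050867094287 -0.6106695737517114 836
0.18 Y edges -0.7149701577526153 -0.5058992193691002 -0.6104346885608578 1674
0.21 Y edges -0.7164813058962156 -0.5061801301102168 -0.6113307180032161 1692
0.24 Y edges -0.715750462583805 -0.5064510547151907 -0.6111007586494979 1706
0.27 Y edges -0.7162558301349435 -0.5066913629861715 -0.6114735965605576 1743
0.3 Y edges -0.7186294079558784 -0.5069849486025296 -0.612807178279204 1788
0.33 Y edges -0.717582142775819 -0.5072582936425014 -0.6124202182091603 909
146 0.189 0.001; 147 0.187 0.002; 148 0.186 -0.0; 149 0.183 0.003; 150 0.181 0.001; 151 0.18 0.001; 152 0.178 0.0; 153 0.177 -0.002; 154 0.175 -0.001; 155 0.173 -0.001; 156 0.171 0.0; 157 0.169 -0.001; 
[... 820 characters left out ...]
4334 1.2687 0.3438 0.084 ] [72.6921 19.7005] 0.004672616424262956 1790 ends [ 0.3027 -0.7195 -0.0733] [ 0.4555 -0.2291  0.1106] foot from z=.062 [ 0.4151 -0.3588  0.062 ]
scene [0.4318 1.2445 0.3516 0.0841] [71.3045 20.1463] 0.0069889820388845374 1230 ends [ 0.3846 -0.4395  0.0301] [ 0.4533 -0.2363  0.1088] foot from z=.062 [ 0.4124 -0.3571  0.062 ]
mouth-end row scan
205 [ 0.4575 -0.2242  0.146 ]
206 [ 0.4569 -0.2262  0.1451]
207 [ 0.4561 -0.2292  0.1449]
208 [ 0.4561 -0.2287  0.1426]
209 [ 0.4556 -0.2307  0.1418]
210 [ 0.4552 -0.232   0.1405]
211 [ 0.454  -0.2364  0.141 ]
212 [ 0.4533 -0.239   0.1405]
213 [ 0.4527 -0.2413  0.1399]
214 [ 0.4526 -0.2415  0.1381]
215 [ 0.4521 -0.243   0.1369]
```

Measured so far: hood heading 72.5°, sash edge z≈0.167, jar parallel to the hood and offset 108 mm to its left, foot at (0.414,-0.358,0.062). The moves only slide and roll about the tool axis, so I'll first turn the hand to the jar and see how commands behave.

>>> {"method": "drive_tool", "body": {
  "rows": [
    {"slide": [0,0,-4],"roll": -0.12,"jaw": 1},
    {"slide": [0,0,-8],"roll": -0.24,"jaw": 1},
    {"slide": [0,0,-12],"roll": -0.36,"jaw": 1},
    {"slide": [0,0,-16],"roll": -0.48,"jaw": 1},
    {"slide": [0,0,-20],"roll": -0.6,"jaw": 1},
    {"slide": [0,0,-24],"roll": -0.72,"jaw": 1},
    {"slide": [0,0,-28],"roll": -0.84,"jaw": 1},
    {"slide": [0,0,-32],"roll": -0.85,"jaw": 1}
  ]
}}

```text
time: 0.77
ee_pos: [0.2534, -0.5707, 0.5528]
orientation: [-3.141, -0.001, 1.272]
contact_force: [0.1, -1.5, -0.4]
grip_width: 0.998
gripper_force: 0.0
```

>>> {"method": "drive_tool", "body": {
  "rows": [
    {"slide": [0,0,-60],"roll": 0,"jaw": 1},
    {"slide": [0,0,-60],"roll": 0,"jaw": 1},
    {"slide": [0,0,-60],"roll": 0,"jaw": 1},
    {"slide": [0,0,-60],"roll": 0,"jaw": 1},
    {"slide": [0,0,-60],"roll": 0,"jaw": 1},
    {"slide": [0,0,-60],"roll": 0,"jaw": 1},
    {"slide": [0,0,-60],"roll": 0,"jaw": 1},
    {"slide": [0,0,-60],"roll": 0,"jaw": 1},
    {"slide": [0,0,-60],"roll": 0,"jaw": 1},
    {"slide": [0,0,-60],"roll": 0,"jaw": 1}
  ]
}}

```text
time: 1.6
ee_pos: [0.2285, -0.5149, 0.8383]
orientation: [3.128, 0.015, 1.268]
contact_force: [-0.8, 0.8, 0.6]
grip_width: 1.002
gripper_force: 0.0
```

```bash
python3 - <<'E'
from h import *
s=read_state(); print(s['joint_positions'],s['orientation'],s['ee_pos'])
for n in ("scene","side"):
    p,d=imaging.snapshot(n); cv2.imwrite(f"pics/{n}1.png",p); np.save(f"{n}1.npy",d)
E
```

```text
[-1.23119848e+00  5.20732895e-01  5.05520844e-02  2.46820796e-03
  2.55007416e+00 -9.26157189e-01] [3.12836543 0.01537161 1.26771614] [ 0.22849958 -0.51488706  0.83831026]
```

View pics/scene1.png

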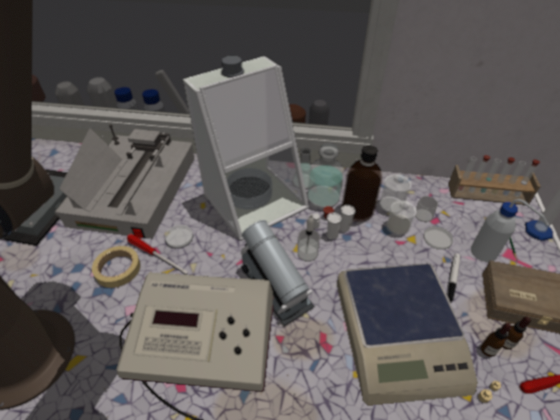

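The arm is clear now: jar at (272,268) on its roller, hood front at (200–305, 80–230) with the sieve at (250,188), petri dish (179,238), electrode (308,243), vials (335–347,220). Asking for an unreachable height tilts the tool slightly (1°), so I'll see how far that goes.

>>> {"method": "drive_tool", "body": {
  "rows": [
    {"slide": [0,0,-60],"roll": 0,"jaw": 1},
    {"slide": [0,0,-60],"roll": 0,"jaw": 1},
    {"slide": [0,0,-60],"roll": 0,"jaw": 1},
    {"slide": [0,0,-60],"roll": 0,"jaw": 1},
    {"slide": [0,0,-60],"roll": 0,"jaw": 1},
    {"slide": [0,0,-60],"roll": 0,"jaw": 1},
    {"slide": [0,0,-60],"roll": 0,"jaw": 1},
    {"slide": [0,0,-60],"roll": 0,"jaw": 1}
  ]
}}

```text
time: 2.37
ee_pos: [0.1888, -0.4254, 0.9012]
orientation: [3.108, 0.042, 1.267]
contact_force: [-0.5, -0.4, -0.1]
grip_width: 1.0
gripper_force: 0.0
```

```bash
python3 - <<'E'
from h import *
s=read_state(); print(s['joint_positions'],s['orientation'],s['ee_pos']); print(Ro.from_euler('xyz',s['orientation']).as_matrix()[:,2])
E
```

```text
[-1.24860631  0.3960124   0.05058035  0.00546423  2.64123059 -0.94064314] [3.10797728 0.04204761 1.26699112] [ 0.18875356 -0.42542744  0.90122695]
[ 0.01950204 -0.05014182 -0.99855169]
```

The tilt saturates at about 3°, so the tool stays nearly vertical. Plan: grip the jar with the vertical tool and lift. Then pivot it in the pads by pressing its foot end on the fixed roller until the mouth is a little below level, short of the 15° at which balls roll. Last, jolt the balls out inside the hood. Next: a height map of the surroundings.

```bash
sed -i "s/side0/side1/;s/scene0/scene1/" m.py; cat >> m.py <<'E'
A=np.vstack([S.reshape(-1,3),C.reshape(-1,3)]); A=A[(A[:,2]<.25)&(A[:,2]>-.02)]
xx=A@X; yy=A@Y+.611
print('max height cm; cols Y +0.30..-0.18 step .03')
for xi in np.arange(.30,-.36,-.03):
    r=[]
    for yi in np.arange(.33,-.20,-.03):
        k=(xx>=xi-.015)&(xx<xi+.015)&(yy>=yi-.015)&(yy<yi+.015); r.append('%3d'%round(100*np.percentile(A[k,2],95)) if k.sum()>4 else '  .')
    print('%5.2f'%xi,' '.join(r))
E
python3 m.py | grep -v '; '
```

```text
yaw 72.45686686737584 n 11482 0.0018500628670076278 front X 0.018298072410061275
z range -0.004401263556959023 0.3623665645510498
0.06 Y edges -0.7154524743590359 -0.5051427090209824 -0.6102975916900091 99
0.09 Y edges -0.7163820081268296 -0.505162112742167 -0.6107720604344984 161
0.12 Y edges -0.7165441161912993 -0.5054532454411766 -0.610998680816238 159
0.15 Y edges -0.7157051468686931 -0.5056573765273881 -0.6106812616980406 849
0.18 Y edges -0.71495092330894 -0.5058798942741293 -0.6104154087915346 1673
0.21 Y edges -0.7163616799325276 -0.5061389819058142 -0.6112503309191709 1671
0.24 Y edges -0.7158106973558345 -0.5063270083205699 -0.6110688528382022 1716
0.27 Y edges -0.7163942823733472 -0.5066422140457446 -0.6115182482095459 1730
0.3 Y edges -0.7182062860970156 -0.5068848220006603 -0.612545554048838 1786
0.33 Y edges -0.7175120166805564 -0.5072033344771127 -0.6123576755788346 922
sieve [ 0.6315 -0.0335] 422 0.013859630213825165 X 0.15839714110480194 Y -0.6122737138880766
side [0.4334 1.2699 0.3439 0.084 ] [72.7613 19.7032] 0.003962884196648695 1796 ends [ 0.3032 -0.7196 -0.0733]
[... 1614 characters left out ...]
0.09   8   9   9   9   8   .  12  14  14   6   5  12  11   0   6   6   8  15
-0.12   8   8   9   9   9   9  11  13  13   5   5  10   9   0   6   0   0   3
-0.15   8   8   8   9   9   9  10  12  12   4   0   0   0   0   0   0   0   0
-0.18   7   7   8   8   9   9   9  11  11   3   0   0   0   0   0   0   0   0
-0.21   6   7   8   9   8   8   7  10  10   5   0   6   0   .   0   0   0   0
-0.24   6   6   8   8   7   7   1   9   9   1   6   9   9   .   .   0   0   0
-0.27   5   5   7   6   7   0   0   0   0   0   8   9   9   9   9   .   .   0
-0.30   0   5   5   6   2   0   0   0   0   7   9   9   9   9   9   9   9   0
-0.33   1   0   4   4   0   0   0   0   0   9   9   9   9   9   9   9   9   7
```

```bash
cat > g.py <<'E'
# usage: g.py x y z heading_deg  -> slide cm, roll ; (grasp point = TCP - 19mm*w)
from h import *
import sys
def go(T,hd=None,r=None):
    s=read_state(); R=Ro.from_euler('xyz',s['orientation']).as_matrix(); d=R.T@(np.array(T)-s['ee_pos'])*100
    h=np.degrees(np.arctan2(R[1,0],R[0,0])); roll=0 if hd is None else -np.radians((hd-h+180)%360-180)
    print('slide',d.round(2),'roll',round(roll,3),'heading now',h.round(2),'w',R[:,2].round(3),'ee',s['ee_pos'].round(4),'t',s['time'],'grip',s['grip_width'])
if __name__=='__main__':
    a=list(map(float,sys.argv[1:])); go(a[:3],a[3] if len(a)>3 else None)
E
python3 g.py .427 -.318 .20 72.2; python3 - <<'E'
from h import *
S=cloud('side',np.load('side1.npy'))
# sieve rim by colour/height: rim near-side top rows
X=np.array([.301,.9537,0]);Y=np.array([-.9537,.301,0])
for u in range(268,336,6):
    c=S[165:232,u]; k=(c@X>.06)&(c[:,2]>.03)&(c[:,2]<.055); 
    if k.any(): q=c[k]; print(u,165+np.where(k)[0][[0,-1]],[(round(a@X,3),round(a@Y+.611,3),round(a[2],3)) for a in q[::4]])
E
```

```text
slide [20.31 17.18 69.95] roll 0.007 heading now 72.59 w [ 0.02  -0.05  -0.999] ee [ 0.1888 -0.4254  0.9012] t 2.3667 grip 1.000498245091063
268 [180 188] [(np.float64(0.219), np.float64(0.071), np.float64(0.054)), (np.float64(0.22), np.float64(0.072), np.float64(0.043)), (np.float64(0.22), np.float64(0.072), np.float64(0.032))]
274 [180 207] [(np.float64(0.221), np.float64(0.057), np.float64(0.053)), (np.float64(0.222), np.float64(0.057), np.float64(0.042)), (np.float64(0.22), np.float64(0.057), np.float64(0.032)), (np.float64(0.17), np.float64(0.058), np.float64(0.044)), (np.float64(0.174), np.float64(0.057), np.float64(0.032)), (np.float64(0.121), np.float64(0.058), np.float64(0.044)), (np.float64(0.125), np.float64(0.058), np.float64(0.032))]
280 [180 211] [(np.float64(0.22), np.float64(0.043), np.float64(0.053)), (np.float64(0.22), np.float64(0.043), np.float64(0.043)), (np.float64(0.196), np.float64(0.043), np.float64(0.044)), (np.float64(0.196), np.float64(0.043), np.float64(0.033)), (np.float64(0.109), np.float64(0.045), np.float64(0.038))]
286 [181 213] [(np.float64(0.219), 
[... 1895 characters left out ...]
64(0.054)), (np.float64(0.224), np.float64(-0.059), np.float64(0.043)), (np.float64(0.219), np.float64(-0.059), np.float64(0.035)), (np.float64(0.174), np.float64(-0.054), np.float64(0.042)), (np.float64(0.17), np.float64(-0.054), np.float64(0.033)), (np.float64(0.114), np.float64(-0.048), np.float64(0.038))]
328 [179 188] [(np.float64(0.222), np.float64(-0.072), np.float64(0.055)), (np.float64(0.223), np.float64(-0.073), np.float64(0.044)), (np.float64(0.222), np.float64(-0.074), np.float64(0.031))]
334 [180 188] [(np.float64(0.217), np.float64(-0.086), np.float64(0.055)), (np.float64(0.221), np.float64(-0.088), np.float64(0.042)), (np.float64(0.219), np.float64(-0.088), np.float64(0.032))]
```

>>> {"method": "drive_tool", "body": {
  "rows": [
    {"slide": [20.3,17.2,70],"roll": 0,"jaw": 1},
    {"slide": [20.3,17.2,70],"roll": 0,"jaw": 1},
    {"slide": [20.3,17.2,70],"roll": 0,"jaw": 1},
    {"slide": [20.3,17.2,70],"roll": 0,"jaw": 1},
    {"slide": [20.3,17.2,70],"roll": 0,"jaw": 1},
    {"slide": [20.3,17.2,70],"roll": 0,"jaw": 1},
    {"slide": [20.3,17.2,70],"roll": 0,"jaw": 1},
    {"slide": [20.3,17.2,70],"roll": 0,"jaw": 1},
    {"slide": [20.3,17.2,70],"roll": 0,"jaw": 1},
    {"slide": [20.3,17.2,70],"roll": 0,"jaw": 1},
    {"slide": [20.3,17.2,70],"roll": 0,"jaw": 1},
    {"slide": [20.3,17.2,70],"roll": 0,"jaw": 1}
  ]
}}

```text
time: 3.37
ee_pos: [0.3329, -0.3634, 0.4832]
orientation: [3.108, 0.041, 1.267]
contact_force: [1.0, -1.0, -0.2]
grip_width: 0.999
gripper_force: 0.0
```

```bash
python3 g.py .427 -.318 .20 72.2
```

```text
slide [ 8.29  6.68 28.25] roll 0.007 heading now 72.6 w [ 0.02  -0.049 -0.999] ee [ 0.3329 -0.3634  0.4832] t 3.3667 grip 0.9993141443248782
```

>>> {"method": "drive_tool", "body": {
  "rows": [
    {"slide": [8.3,6.7,28.2],"roll": 0,"jaw": 1},
    {"slide": [8.3,6.7,28.2],"roll": 0,"jaw": 1},
    {"slide": [8.3,6.7,28.2],"roll": 0,"jaw": 1},
    {"slide": [8.3,6.7,28.2],"roll": 0,"jaw": 1},
    {"slide": [8.3,6.7,28.2],"roll": 0,"jaw": 1},
    {"slide": [8.3,6.7,28.2],"roll": 0,"jaw": 1},
    {"slide": [8.3,6.7,28.2],"roll": 0,"jaw": 1},
    {"slide": [8.3,6.7,28.2],"roll": 0,"jaw": 1},
    {"slide": [8.3,6.7,28.2],"roll": 0,"jaw": 1}
  ]
}}

```text
time: 4.12
ee_pos: [0.4247, -0.3157, 0.198]
orientation: [3.117, 0.037, 1.269]
contact_force: [0.8, -0.4, -0.4]
grip_width: 1.0
gripper_force: 0.0
```

```bash
cat > wj.py <<'E'
# wrist view: jar cylinder points in world
from h import *
s=read_state(); p,d=imaging.snapshot('wrist'); cv2.imwrite('pics/w1.png',p)
c=imaging.camera_info('wrist'); K=np.array([[c['fx'],0,c['cx']],[0,c['fy'],c['cy']],[0,0,1]])
v,u=np.mgrid[0:420:2,0:560:2]; q=cv2.undistortPoints(np.c_[u.ravel(),v.ravel()].astype(float).reshape(-1,1,2),K,c['dist'])[:,0]
z=d[::2,::2].ravel(); P=np.c_[q,np.ones(len(q))]*z[:,None]; H=c['hand_eye']; P=P@H[:3,:3].T+H[:3,3]
R=Ro.from_euler('xyz',s['orientation']).as_matrix(); W=P@R.T+s['ee_pos']
X=np.array([.301,.9537,0]);Y=np.array([-.9537,.301,0])
for xi in np.arange(-.23,-.05,.02):
    k=(abs(W@X-xi)<.004)&(abs(W@Y+.505)<.08)&(z>.03); a=W[k]
    if len(a)<5: continue
    hi=a[a[:,2]>a[:,2].max()-.012]; y=hi@Y+.611; print(xi.round(2),'top z',hi[:,2].max().round(4),'Y mid',((y.min()+y.max())/2).round(4),'half',((y.max()-y.min())/2).round(4))
E
python3 wj.py;python3 g.py .427 -.318 .061
```

```text
-0.23 top z 0.0889 Y mid 0.1038 half 0.012
-0.21 top z 0.0976 Y mid 0.1067 half 0.0216
-0.19 top z 0.1047 Y mid 0.1078 half 0.0215
-0.17 top z 0.2881 Y mid 0.1119 half 0.061
-0.15 top z 0.3001 Y mid 0.112 half 0.0292
-0.13 top z 0.1259 Y mid 0.1072 half 0.0227
-0.11 top z 0.1339 Y mid 0.107 half 0.0219
-0.09 top z 0.1414 Y mid 0.1073 half 0.022
-0.07 top z 0.1493 Y mid 0.1071 half 0.0232
slide [ 0.53 -0.3  13.99] roll 0 heading now 72.67 w [ 0.016 -0.046 -0.999] ee [ 0.426  -0.3175  0.201 ] t 4.1667 grip 1.0008138249013454
```

View pics/w1.png

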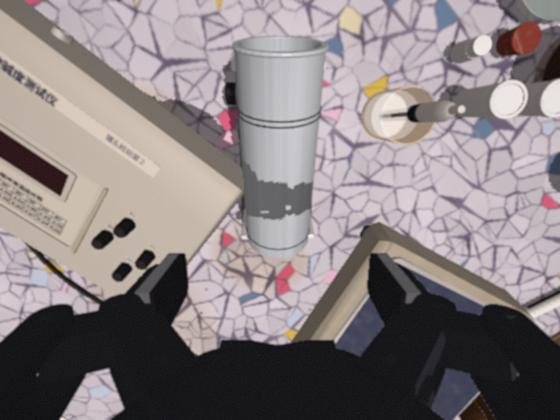

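Wrist view: the jar runs from mouth (280,45) to foot (278,252) and is centred, its axis parallel to the hood. The beige instrument's corner at (240,190) is very close on the left, so I need to check finger room there.

```bash
python3 - <<'E'
from h import *
X=np.array([.301,.9537,0]);Y=np.array([-.9537,.301,0])
for n in ('side','scene'):
    W=cloud(n,np.load(n+'1.npy')).reshape(-1,3)
    for xi in np.arange(-.25,-.10,.01):
        k=(abs(W@X-xi)<.005)&(abs(W@Y+.611-.18)<.05)&(W[:,2]>.03)&(W[:,2]<.12); y=W[k]@Y+.611; z=W[k][:,2]
        m=y>.142
        b=np.histogram(y[m],bins=np.arange(.14,.231,.01)); 
        print(n,xi.round(3),[ '%.3f'%z[m][(y[m]>=e)&(y[m]<e+.01)].max() if c else '-' for c,e in zip(*b)])
E
```

```text
side -0.25 ['-', '-', '-', '-', '0.034', '0.072', '0.072', '0.070', '0.069']
side -0.24 ['-', '-', '-', '-', '0.072', '0.075', '0.073', '0.073', '0.086']
side -0.23 ['-', '-', '-', '0.068', '0.079', '0.078', '0.077', '0.076', '0.074']
side -0.22 ['0.060', '-', '0.046', '0.081', '0.081', '0.079', '0.078', '0.076', '0.075']
side -0.21 ['-', '0.046', '0.083', '0.084', '0.083', '0.082', '0.080', '0.079', '0.076']
side -0.2 ['0.033', '0.080', '0.087', '0.085', '0.084', '0.083', '0.082', '0.079', '0.079']
side -0.19 ['0.080', '0.085', '0.087', '0.085', '0.085', '0.085', '0.084', '0.082', '0.080']
side -0.18 ['0.085', '0.086', '0.086', '0.086', '0.086', '0.085', '0.084', '0.084', '0.082']
side -0.17 ['0.085', '0.087', '0.086', '0.086', '0.086', '0.086', '0.086', '0.085', '0.085']
side -0.16 ['0.082', '0.086', '0.086', '0.087', '0.086', '0.086', '0.086', '0.086', '0.085']
side -0.15 ['-', '0.082', '0.084', '0.087', '0.088', '0.086', '0.086', '0.086', '0.087']
side -0.14 ['-', '-', '-', '0.085', '0.086', '0.087', '0.086', '0.087', '0.087']
side -0.13 ['0.045', '-', '-', '-', '0.082', '0.086',
[... 754 characters left out ...]
'0.082']
scene -0.18 ['0.085', '0.087', '0.088', '0.088', '0.087', '0.087', '0.085', '0.084', '0.084']
scene -0.17 ['0.086', '0.088', '0.087', '0.088', '0.087', '0.087', '0.087', '0.086', '0.086']
scene -0.16 ['0.083', '0.086', '0.087', '0.088', '0.088', '0.088', '0.087', '0.087', '0.087']
scene -0.15 ['-', '0.083', '0.086', '0.087', '0.088', '0.087', '0.087', '0.088', '0.088']
scene -0.14 ['-', '-', '0.081', '0.085', '0.088', '0.088', '0.088', '0.088', '0.088']
scene -0.13 ['0.046', '-', '-', '-', '0.084', '0.087', '0.087', '0.088', '0.087']
scene -0.12 ['0.050', '-', '-', '-', '-', '0.085', '0.087', '0.090', '0.088']
scene -0.11 ['0.052', '-', '-', '-', '-', '-', '0.083', '0.085', '0.089']
```

The box corner (X≈-0.17, z 0.087) overlaps the roller's own footprint, so it may be scenery. I'll come down beside it with narrowed jaws, then probe in small steps while watching the force.

>>> {"method": "drive_tool", "body": {
  "rows": [
    {"slide": [0.2,-0.1,3.5],"roll": 0,"jaw": 0.7},
    {"slide": [0.4,-0.15,7],"roll": 0,"jaw": 0.7},
    {"slide": [0.4,-0.15,9.5],"roll": 0,"jaw": 0.7},
    {"slide": [0.4,-0.15,10.5],"roll": 0,"jaw": 0.7},
    {"slide": [0.4,-0.15,10.8],"roll": 0,"jaw": 0.7},
    {"slide": [0.4,-0.15,10.8],"roll": 0,"jaw": 0.7}
  ]
}}

```text
time: 4.67
ee_pos: [0.4288, -0.3202, 0.0955]
orientation: [3.107, 0.041, 1.266]
contact_force: [0.3, 1.3, -0.0]
grip_width: 0.845
gripper_force: 0.0
```

>>> {"method": "drive_tool", "body": {
  "rows": [
    {"slide": [0,0,0.2],"roll": 0,"jaw": 0.7},
    {"slide": [0,0,0.4],"roll": 0,"jaw": 0.7},
    {"slide": [0,0,0.6],"roll": 0,"jaw": 0.7},
    {"slide": [0,0,0.7],"roll": 0,"jaw": 0.7}
  ]
}}

```text
time: 5.0
ee_pos: [0.4284, -0.3193, 0.0876]
orientation: [3.108, 0.041, 1.267]
contact_force: [-0.5, 0.2, -0.2]
grip_width: 0.846
gripper_force: 0.0
```

>>> {"method": "drive_tool", "body": {
  "rows": [
    {"slide": [0,0,0.2],"roll": 0,"jaw": 0.7},
    {"slide": [0,0,0.4],"roll": 0,"jaw": 0.7}
  ]
}}

```text
time: 5.17
ee_pos: [0.4281, -0.319, 0.0829]
orientation: [3.109, 0.04, 1.267]
contact_force: [0.6, 0.4, 0.2]
grip_width: 0.848
gripper_force: 0.0
```

>>> {"method": "drive_tool", "body": {
  "rows": [
    {"slide": [0,0,0.3],"roll": 0,"jaw": 0.7},
    {"slide": [0,0,0.6],"roll": 0,"jaw": 0.7}
  ]
}}

```text
time: 5.33
ee_pos: [0.4282, -0.3194, 0.0779]
orientation: [3.11, 0.04, 1.267]
contact_force: [-4.1, 4.7, 28.3]
grip_width: 0.848
gripper_force: 13.9
```

>>> {"method": "drive_tool", "body": {
  "rows": [
    {"slide": [0,0,0.5],"roll": 0,"jaw": 0.7},
    {"slide": [0,0,1.0],"roll": 0,"jaw": 0.7},
    {"slide": [0,0,1.5],"roll": 0,"jaw": 0.7},
    {"slide": [0,0,1.5],"roll": 0,"jaw": 0.7}
  ]
}}

```text
time: 5.67
ee_pos: [0.433, -0.3259, 0.0711]
orientation: [3.101, 0.047, 1.269]
contact_force: [-6.6, 1.5, 44.2]
grip_width: 0.85
gripper_force: 32.5
```

Contact at z≈0.08: the box is solid there. Backing off.

>>> {"method": "drive_tool", "body": {
  "rows": [
    {"slide": [-0.2,0.3,-2],"roll": 0,"jaw": 0.7},
    {"slide": [-0.2,0.3,-5],"roll": 0,"jaw": 0.7},
    {"slide": [-0.2,0.3,-6],"roll": 0,"jaw": 0.7},
    {"slide": [-0.2,0.3,-6],"roll": 0,"jaw": 0.7}
  ]
}}

```text
time: 6.0
ee_pos: [0.4315, -0.3216, 0.1248]
orientation: [3.103, 0.042, 1.267]
contact_force: [1.3, 0.2, 0.7]
grip_width: 0.85
gripper_force: 0.0
```

```bash
python3 wj.py; python3 g.py .428 -.320 .13 72.45; python3 - <<'E'
from h import *
p,d=imaging.snapshot('side'); cv2.imwrite('pics/side2.png',cv2.resize(p[190:340,150:350],None,fx=4,fy=4)); 
E
```

```text
-0.23 top z 0.09 Y mid 0.1075 half 0.0145
-0.21 top z 0.0968 Y mid 0.1067 half 0.0226
-0.19 top z 0.1951 Y mid 0.109 half 0.0526
-0.17 top z 0.2179 Y mid 0.1056 half 0.0582
-0.15 top z 0.2271 Y mid 0.1056 half 0.0234
-0.13 top z 0.127 Y mid 0.1068 half 0.0221
-0.11 top z 0.135 Y mid 0.1071 half 0.0222
-0.09 top z 0.1421 Y mid 0.1078 half 0.0217
-0.07 top z 0.1496 Y mid 0.1076 half 0.0237
slide [-0.05 -0.21 -0.73] roll 0.003 heading now 72.6 w [ 0.021 -0.049 -0.999] ee [ 0.4303 -0.3205  0.1228] t 6.05 grip 0.8522954425950281
```

View pics/side2.png

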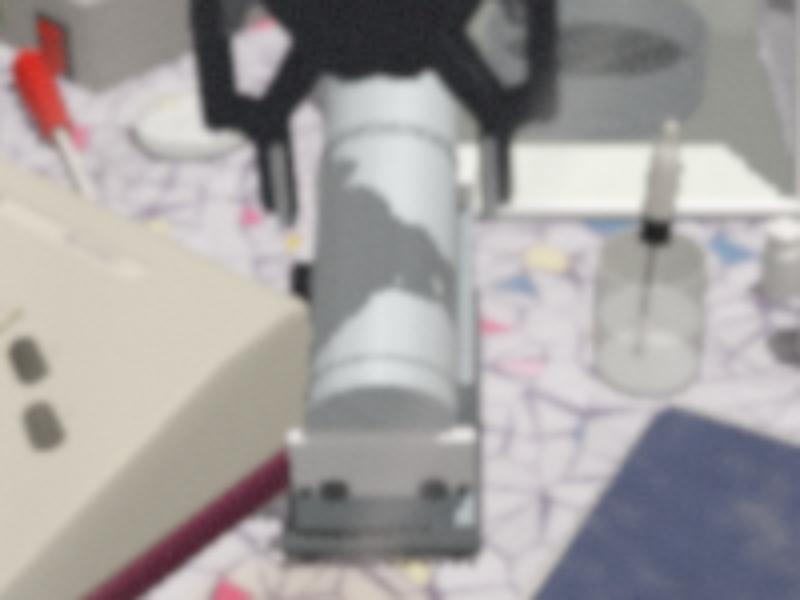

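The jar is undisturbed. The box corner sits right beside the 45 mm grip point, so I'll grip higher (97 mm from the foot, clear of the box) and slide the jar 50 mm up the rollers. Then I'll re-grip 47 mm from the foot at the same place.

```bash
python3 g.py .4427 -.2737 .13 72.45;python3 g.py .4427 -.2737 .078 72.45
```

```text
slide [ 4.75 -0.04 -1.07] roll 0.003 heading now 72.61 w [ 0.018 -0.047 -0.999] ee [ 0.4291 -0.3196  0.1212] t 6.1 grip 0.8490864485813594
slide [ 4.95 -0.21  4.12] roll 0.003 heading now 72.61 w [ 0.018 -0.047 -0.999] ee [ 0.4291 -0.3196  0.1212] t 6.1 grip 0.8490864485813594
```

>>> {"method": "drive_tool", "body": {
  "rows": [
    {"slide": [2.5,0,-0.5],"roll": 0,"jaw": 0.7},
    {"slide": [4.9,-0.1,-0.5],"roll": 0,"jaw": 0.7},
    {"slide": [4.9,-0.2,1.0],"roll": 0,"jaw": 0.7},
    {"slide": [4.9,-0.2,2.5],"roll": 0,"jaw": 0.7},
    {"slide": [4.9,-0.2,3.0],"roll": 0,"jaw": 0.7},
    {"slide": [4.9,-0.2,3.3],"roll": 0,"jaw": 0.7}
  ]
}}

```text
time: 6.6
ee_pos: [0.4406, -0.2725, 0.0837]
orientation: [3.116, 0.038, 1.267]
contact_force: [0.3, 0.6, -0.8]
grip_width: 0.85
gripper_force: 0.0
```

>>> {"method": "drive_tool", "body": {
  "rows": [
    {"slide": [0,0,0.3],"roll": 0,"jaw": 0.7},
    {"slide": [0,0,0.6],"roll": 0,"jaw": 0.7}
  ]
}}

```text
time: 6.77
ee_pos: [0.4428, -0.2746, 0.0803]
orientation: [3.11, 0.04, 1.267]
contact_force: [-0.3, -0.0, 0.2]
grip_width: 0.852
gripper_force: 0.0
```

Free. Close.

>>> {"method": "drive_tool", "body": {
  "rows": [
    {"slide": [0,0,0.1],"roll": 0,"jaw": -1},
    {"slide": [0,0,0.1],"roll": 0,"jaw": -1},
    {"slide": [0,0,0.1],"roll": 0,"jaw": -1},
    {"slide": [0,0,0.1],"roll": 0,"jaw": -1},
    {"slide": [0,0,0.1],"roll": 0,"jaw": -1}
  ]
}}

```text
time: 7.18
ee_pos: [0.4419, -0.2743, 0.0799]
orientation: [3.112, 0.04, 1.267]
contact_force: [-5.7, 0.6, 4.7]
grip_width: 0.689
gripper_force: 65.2
```

>>> {"method": "drive_tool", "body": {
  "rows": [
    {"slide": [0,0,-0.5],"roll": 0,"jaw": -1},
    {"slide": [0.4,0,-0.8],"roll": 0,"jaw": -1},
    {"slide": [1.4,0,-1.2],"roll": 0,"jaw": -1},
    {"slide": [2.6,0,-1.7],"roll": 0,"jaw": -1},
    {"slide": [3.8,0,-2.2],"roll": 0,"jaw": -1},
    {"slide": [4.5,0,-2.4],"roll": 0,"jaw": -1},
    {"slide": [4.7,0,-2.4],"roll": 0,"jaw": -1},
    {"slide": [4.7,0,-2.2],"roll": 0,"jaw": -1},
    {"slide": [4.7,0,-2.0],"roll": 0,"jaw": -1},
    {"slide": [4.7,0,-1.8],"roll": 0,"jaw": -1},
    {"slide": [4.7,0,-1.8],"roll": 0,"jaw": -1}
  ]
}}

```text
time: 8.1
ee_pos: [0.4565, -0.2289, 0.0975]
orientation: [3.111, 0.039, 1.267]
contact_force: [-3.3, 4.2, 11.5]
grip_width: 0.69
gripper_force: 66.5
```

```bash
cat > jar.py <<'E'
# side view jar: axis fit from cloud points near a guess plane; args: region row0 row1 col0 col1
from h import *
import sys
p,d=imaging.snapshot('side'); n=sys.argv[1]; cv2.imwrite(f'pics/{n}.png',p); np.save(n+'.npy',d)
S=cloud('side',d); X=np.array([.301,.9537,0]);Y=np.array([-.9537,.301,0])
for xi in np.arange(-.26,.14,.02):
    k=(abs(S@X-xi)<.006)&(abs(S@Y+.5038)<.035)&(S[...,2]<.2); a=S[k]
    if len(a)>3: 
        h=a[a[:,2]>a[:,2].max()-.012]; print(xi.round(2),'ztop',a[:,2].max().round(4),'Y',((h@Y).mean()+.611).round(4),len(a))
E
python3 jar.py s3
```

```text
-0.26 ztop 0.0026 Y 0.1072 250
-0.24 ztop 0.0122 Y 0.1095 253
-0.22 ztop 0.0602 Y 0.1072 944
-0.2 ztop 0.0464 Y 0.1099 47
-0.18 ztop 0.1105 Y 0.1064 659
-0.16 ztop 0.1177 Y 0.1065 463
-0.14 ztop 0.1245 Y 0.1065 241
-0.12 ztop 0.1321 Y 0.1066 218
-0.1 ztop 0.2 Y 0.1084 493
-0.08 ztop 0.1991 Y 0.082 231
-0.06 ztop 0.1742 Y 0.0774 159
-0.04 ztop 0.1474 Y 0.1309 7
0.06 ztop 0.0061 Y 0.0751 5
0.1 ztop 0.1998 Y 0.0737 17
```

View pics/s3.png

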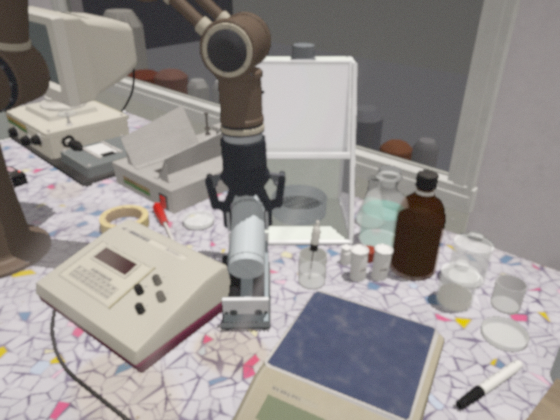

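The jar now sits 47 mm further up, foot at (248,270), still held and lightly pressed on the rollers. Release and see if it stays.

>>> {"method": "drive_tool", "body": {
  "rows": [
    {"slide": [0,0,-0.1],"roll": 0,"jaw": -0.1},
    {"slide": [0,0,-0.1],"roll": 0,"jaw": 0.7},
    {"slide": [0,0,-0.1],"roll": 0,"jaw": 0.7},
    {"slide": [0,0,-0.1],"roll": 0,"jaw": 0.7},
    {"slide": [0,0,-0.1],"roll": 0,"jaw": 0.7}
  ]
}}

```text
time: 8.57
ee_pos: [0.4568, -0.2292, 0.0969]
orientation: [3.109, 0.04, 1.267]
contact_force: [-1.5, -0.1, -0.4]
grip_width: 0.846
gripper_force: 0.0
```

```bash
python3 jar.py s4 | sed -n 4,8p;python3 g.py .4427 -.2737 .078 72.45
```

```text
-0.2 ztop 0.0447 Y 0.1064 50
-0.18 ztop 0.1114 Y 0.1071 655
-0.16 ztop 0.1172 Y 0.107 462
-0.14 ztop 0.1253 Y 0.1074 246
-0.12 ztop 0.1321 Y 0.1074 213
slide [-4.6  -0.07  2.08] roll 0.002 heading now 72.59 w [ 0.019 -0.048 -0.999] ee [ 0.4567 -0.2291  0.0969] t 8.6167 grip 0.8479728040682276
```

It stayed. Move the hand back down-slope and grip near the foot.

>>> {"method": "drive_tool", "body": {
  "rows": [
    {"slide": [-1.5,0,0.3],"roll": 0,"jaw": 0.7},
    {"slide": [-3.2,0,1.0],"roll": 0,"jaw": 0.7},
    {"slide": [-4.4,0,1.6],"roll": 0,"jaw": 0.7},
    {"slide": [-4.6,0,1.9],"roll": 0,"jaw": 0.7},
    {"slide": [-4.6,0,2.0],"roll": 0,"jaw": 0.7},
    {"slide": [-4.6,0,2.0],"roll": 0,"jaw": -1},
    {"slide": [-4.6,0,2.0],"roll": 0,"jaw": -1},
    {"slide": [-4.6,0,2.0],"roll": 0,"jaw": -1},
    {"slide": [-4.6,0,2.0],"roll": 0,"jaw": -1},
    {"slide": [-4.6,0,2.0],"roll": 0,"jaw": -1}
  ]
}}

```text
time: 9.45
ee_pos: [0.4422, -0.2729, 0.0789]
orientation: [3.112, 0.04, 1.268]
contact_force: [-5.2, -0.4, 4.2]
grip_width: 0.691
gripper_force: 65.2
```

```bash
python3 g.py .4186 -.2012 .15 117.5
```

```text
slide [ 5.86 -4.18 -7.48] roll -0.783 heading now 72.65 w [ 0.016 -0.047 -0.999] ee [ 0.4422 -0.2729  0.0789] t 9.45 grip 0.6911882767574867
```

>>> {"method": "drive_tool", "body": {
  "rows": [
    {"slide": [0,0,-1.5],"roll": 0,"jaw": -1},
    {"slide": [0,0,-3.5],"roll": 0,"jaw": -1},
    {"slide": [0.5,-0.3,-5.5],"roll": -0.08,"jaw": -1},
    {"slide": [1.5,-1,-6.8],"roll": -0.18,"jaw": -1},
    {"slide": [2.5,-1.8,-7.5],"roll": -0.3,"jaw": -1},
    {"slide": [3.5,-2.6,-7.5],"roll": -0.42,"jaw": -1},
    {"slide": [4.5,-3.3,-7.5],"roll": -0.54,"jaw": -1},
    {"slide": [5.3,-3.9,-7.5],"roll": -0.66,"jaw": -1},
    {"slide": [5.8,-4.2,-7.5],"roll": -0.76,"jaw": -1},
    {"slide": [5.9,-4.2,-7.5],"roll": -0.785,"jaw": -1},
    {"slide": [5.9,-4.2,-7.5],"roll": -0.785,"jaw": -1}
  ]
}}

```text
time: 10.37
ee_pos: [0.4196, -0.2004, 0.1496]
orientation: [-3.137, 0.051, 2.053]
contact_force: [0.6, 0.2, -3.5]
grip_width: 0.689
gripper_force: 66.2
```

```bash
cat > ax.py <<'E'
# jar elevation from the views: fit cylinder r=30 to points near the held jar (heading = tool x), excluding hand
from h import *
from scipy.optimize import least_squares
import sys
s=read_state(); R=Ro.from_euler('xyz',s['orientation']).as_matrix(); hd=np.arctan2(R[1,0],R[0,0]); G=s['ee_pos']-.019*R[:,2]
u=np.array([np.cos(hd),np.sin(hd),0]); l=np.array([-u[1],u[0],0])
print('ee',s['ee_pos'].round(4),'G',G.round(4),'hd',np.degrees(hd).round(1),'F',s['contact_force'].round(1),'t',round(s['time'],2))
for n in ('scene','side'):
    p,d=imaging.snapshot(n); np.save(n+'L.npy',d); cv2.imwrite(f'pics/L_{n}_{s["time"]:.1f}.png',p)
    W=cloud(n,d).reshape(-1,3); D=W-G; a=D@u; b=D@l; z=D[:,2]
    best=None
    for e0 in np.radians(range(-40,41,5)):
        ax=np.cos(e0)*u+np.sin(e0)*np.array([0,0,1]); t=D@ax; r=np.linalg.norm(D-np.outer(t,ax),axis=1)
        k=(abs(r-.03)<.004)&(((t>.03)&(t<.13)))&(d.ravel()>0)
        if best is None or k.sum()>best[0]: best=(k.sum(),e0)
    q=np.array([best[1],0,0.,0])
    for tol in (.008,.005,.004):
        def f(q,P):
            ax=np.array([np.cos(q[0])*np.cos(q[1])*1.,0,0]); ax=np.cos(q[0])*(np.cos(q[1])*u+np.sin(q[1])*l)+np.sin(q[0])*np.array([0,0,1])
            DD=P-q[2]*l-q[3]*np.array([0,0,1]); t=DD@ax; return np.linalg.norm(DD-np.outer(t,ax),axis=1)-.03,t
        r,t=f(q,D); k=(abs(r)<tol)&(t>.025)&(t<.135); P=D[k]
        q=least_squares(lambda q:f(q,P)[0],q,loss='soft_l1',f_scale=.001).x
    r,t=f(q,D); k=(abs(r)<.004)&(t>-.07)&(t<.15)
    print(n,'elev %.1f yawoff %.1f lat %.1fmm up %.1fmm'%(*np.degrees(q[:2]),q[2]*1e3,q[3]*1e3),len(P),'t range',np.percentile(t[k],[1,99]).round(3))
E
python3 ax.py
```

```text
ee [ 0.4196 -0.2004  0.1496] G [ 0.4192 -0.1995  0.1686] hd 117.6 F [ 0.6  0.2 -3.5] t 10.37
scene elev 19.4 yawoff -0.4 lat -0.6mm up -1.9mm 1285 t range [-0.046  0.12 ]
side elev 19.9 yawoff -1.2 lat 0.6mm up -2.7mm 589 t range [-0.05  0.12]
```

Jar elevation 19.5°, held 48 mm from its foot, and the load of 3.5 N says the balls are in. Lower the foot onto the roller end.

>>> {"method": "drive_tool", "body": {
  "rows": [
    {"slide": [0,0,1.5],"roll": 0,"jaw": -1},
    {"slide": [0,0,3.0],"roll": 0,"jaw": -1},
    {"slide": [0,0,3.8],"roll": 0,"jaw": -1},
    {"slide": [0,0,4.2],"roll": 0,"jaw": -1},
    {"slide": [0,0,4.6],"roll": 0,"jaw": -1}
  ]
}}

```text
time: 10.88
ee_pos: [0.4212, -0.2051, 0.1078]
orientation: [-3.134, 0.052, 2.052]
contact_force: [-15.6, 6.0, 43.2]
grip_width: 0.69
gripper_force: 71.5
```

```bash
python3 ax.py
```

```text
ee [ 0.4212 -0.2051  0.1078] G [ 0.4208 -0.2042  0.1268] hd 117.6 F [-15.6   6.   43.2] t 10.88
scene elev 18.6 yawoff -0.5 lat -0.5mm up -2.2mm 1189 t range [-0.053  0.12 ]
side elev 19.5 yawoff -0.6 lat 0.1mm up -3.4mm 611 t range [-0.061  0.119]
```

Contact at 43 N but barely any pivoting: the full grip holds too hard. I'll try easing the grip gradually.

>>> {"method": "drive_tool", "body": {
  "rows": [
    {"slide": [0,0,-0.1],"roll": 0,"jaw": 0.2},
    {"slide": [0,0,-0.1],"roll": 0,"jaw": 0.2}
  ]
}}

```text
time: 11.15
ee_pos: [0.422, -0.2063, 0.1079]
orientation: [-3.136, 0.057, 2.053]
contact_force: [-4.6, -2.2, 8.2]
grip_width: 0.692
gripper_force: 67.4
```

>>> {"method": "drive_tool", "body": {
  "rows": [
    {"slide": [0,0,0.2],"roll": 0,"jaw": 0.33},
    {"slide": [0,0,0.4],"roll": 0,"jaw": 0.33}
  ]
}}

```text
time: 11.32
ee_pos: [0.4223, -0.2064, 0.1072]
orientation: [-3.135, 0.055, 2.052]
contact_force: [-16.6, 7.0, 48.2]
grip_width: 0.691
gripper_force: 72.0
```

```bash
python3 ax.py
```

```text
ee [ 0.4223 -0.2064  0.1072] G [ 0.4219 -0.2054  0.1261] hd 117.6 F [-16.6   7.   48.2] t 11.32
scene elev 18.5 yawoff -0.5 lat -0.4mm up -2.1mm 1184 t range [-0.055  0.12 ]
side elev 19.3 yawoff -0.7 lat 0.2mm up -4.0mm 621 t range [-0.063  0.12 ]
```

>>> {"method": "drive_tool", "body": {
  "rows": [
    {"slide": [0,0,0.15],"roll": 0,"jaw": -1},
    {"slide": [0,0,0.3],"roll": 0,"jaw": -1}
  ]
}}

```text
time: 11.58
ee_pos: [0.4236, -0.2076, 0.1064]
orientation: [-3.136, 0.058, 2.053]
contact_force: [-16.7, 6.0, 53.4]
grip_width: 0.691
gripper_force: 72.7
```

>>> {"method": "drive_tool", "body": {
  "rows": [
    {"slide": [0,0,0.1],"roll": 0,"jaw": -1},
    {"slide": [0,0,0.2],"roll": 0,"jaw": -1}
  ]
}}

```text
time: 11.75
ee_pos: [0.4246, -0.2081, 0.106]
orientation: [-3.137, 0.059, 2.053]
contact_force: [-19.0, 6.3, 58.4]
grip_width: 0.688
gripper_force: 73.2
```

```bash
python3 ax.py; python3 -c "
from h import *;print(read_state()['wrist_torque'])"
```

```text
ee [ 0.4246 -0.2081  0.106 ] G [ 0.4241 -0.2071  0.1249] hd 117.6 F [-19.    6.3  58.4] t 11.75
scene elev 18.0 yawoff -0.4 lat -0.4mm up -2.0mm 1187 t range [-0.065  0.12 ]
side elev 18.8 yawoff -0.5 lat 0.2mm up -4.2mm 620 t range [-0.065  0.121]
[-0.18007744  2.38084295 -0.31009448]
```

>>> {"method": "drive_tool", "body": {
  "rows": [
    {"slide": [-0.1,0,0.2],"roll": 0,"jaw": -1},
    {"slide": [-0.2,0,0.4],"roll": 0,"jaw": -1}
  ]
}}

```text
time: 12.02
ee_pos: [0.4267, -0.2102, 0.1048]
orientation: [-3.139, 0.059, 2.052]
contact_force: [-25.6, 15.6, 87.1]
grip_width: 0.694
gripper_force: 76.8
```

>>> {"method": "drive_tool", "body": {
  "rows": [
    {"slide": [-0.1,0,0.2],"roll": 0,"jaw": -1},
    {"slide": [-0.1,0,0.3],"roll": 0,"jaw": -1}
  ]
}}

```text
time: 12.18
ee_pos: [0.4284, -0.2116, 0.1042]
orientation: [-3.14, 0.061, 2.052]
contact_force: [-28.1, 15.1, 91.6]
grip_width: 0.691
gripper_force: 77.4
```

```bash
python3 ax.py; python3 -c "
from h import *;s=read_state();print(s['wrist_torque'],s['orientation'])"
```

```text
ee [ 0.4284 -0.2116  0.1042] G [ 0.4279 -0.2106  0.1232] hd 117.6 F [-28.1  15.1  91.6] t 12.18
scene elev 18.1 yawoff -0.1 lat -0.5mm up -2.0mm 1154 t range [-0.066  0.12 ]
side elev 18.3 yawoff -0.4 lat 0.1mm up -3.3mm 627 t range [-0.066  0.12 ]
[ 0.85694259  3.32284751 -0.34519047] [-3.14067046  0.06289579  2.05194085]
```

Nearly 100 N and the pads still hold, so in-hand pivoting by pushing is out. I'll back off. New plan: lay the jar level on free bench in front of the hood, with the fingers still caging it, re-grip it level, and jolt the balls out inside the hood.

>>> {"method": "drive_tool", "body": {
  "rows": [
    {"slide": [-0.3,0,-2],"roll": 0,"jaw": -1},
    {"slide": [-0.3,0,-5],"roll": 0,"jaw": -1},
    {"slide": [-0.3,0,-8],"roll": 0,"jaw": -1},
    {"slide": [-0.3,0,-10],"roll": 0.1,"jaw": -1},
    {"slide": [-0.3,0,-10],"roll": 0.2,"jaw": -1}
  ]
}}

```text
time: 12.7
ee_pos: [0.4253, -0.207, 0.1952]
orientation: [3.128, 0.059, 1.846]
contact_force: [1.5, -1.5, -2.2]
grip_width: 0.69
gripper_force: 67.3
```

```bash
cat > hx.py <<'E'
# hx.py X Y' zgrip headingrelX : TCP target from grip point in hood frame
import sys; from g import go; from h import *
a=list(map(float,sys.argv[1:])); y=a[1]-.611
R=Ro.from_euler('xyz',read_state()['orientation']).as_matrix()
go([a[0]*.301-y*.9537+.019*R[0,2],a[0]*.9537+y*.301+.019*R[1,2],a[2]+.019*R[2,2]],72.45+a[3])
E
python3 hx.py -.19 -.09 .20 -90; python3 -c "
from h import *
for n in ('side','scene'):
    W=cloud(n,np.load(n+'1.npy')).reshape(-1,3); X=np.array([.301,.9537,0]);Y=np.array([-.9537,.301,0]); x=W@X; y=W@Y+.611
    for xi in np.arange(-.10,-.29,-.02): print(n,xi.round(2),[ '%2d'%(100*np.percentile(W[k,2],97)) if (k:=(abs(x-xi)<.01)&(abs(y-yi)<.01)&(W[:,2]<.3)).sum()>3 else ' .' for yi in np.arange(.04,-.29,-.02)])
"
```

```text
slide [-22.87  12.85   2.94] roll 2.153 heading now 105.79 w [ 0.029 -0.053 -0.998] ee [ 0.4253 -0.207   0.1952] t 12.7 grip 0.6902273140177552
side -0.1 [' 0', ' 6', '11', '12', ' 6', ' 0', ' 6', ' 6', ' 6', ' 6', ' 6', '13', '14', '14', '12', ' 8', ' 9']
side -0.12 [' 0', ' 5', ' 6', ' 8', ' 5', ' 0', ' 0', ' 0', ' 0', ' 0', ' 0', ' 0', ' 0', ' 0', ' 0', ' 8', ' 8']
side -0.14 [' 0', ' 0', ' 5', ' 6', ' 0', ' 0', ' 0', ' 0', ' 0', ' 0', ' 0', ' 0', ' 0', ' 6', ' 6', ' 6', ' 8']
side -0.16 [' 0', ' 0', ' 0', ' .', ' .', ' .', ' 0', ' 0', ' 0', ' 0', ' 0', ' 0', ' 0', ' 6', ' 8', ' 8', ' 6']
side -0.18 [' 0', ' 0', ' .', ' .', ' .', ' .', ' .', ' 0', ' 0', ' 0', ' 0', ' 0', ' 0', ' 6', ' 7', ' 8', ' 6']
side -0.2 [' 0', ' 0', ' .', ' .', ' .', ' .', ' .', ' .', ' .', ' 0', ' 0', ' 0', ' 0', ' 0', ' 6', ' 6', ' 0']
side -0.22 [' 0', ' .', ' .', ' .', ' .', ' .', ' .', ' .', ' .', ' .', ' .', ' 0', ' 0', ' 0', ' 0', ' 0', ' 1']
side -0.24 [' 0', ' .', ' 8', ' 8', ' 8', ' .', ' .', ' .', ' .', ' .', ' .', ' .', ' 0', ' 0', ' 0', ' 1', ' 1']
side -0.26 [' .', ' 8', ' 8', ' 8', ' 8', ' 8'
[... 629 characters left out ...]
' 8', ' 6']
scene -0.18 [' 0', ' 0', ' 0', ' 0', ' 0', ' 0', ' 0', ' 0', ' 0', ' 0', ' 0', ' 0', ' 0', ' 6', ' 7', ' 8', ' 6']
scene -0.2 [' 0', ' 0', ' 0', ' 0', ' .', ' 0', ' 0', ' 0', ' 0', ' 0', ' 0', ' 0', ' 0', ' 0', ' 6', ' 6', ' 0']
scene -0.22 [' 0', ' 0', ' 6', ' .', ' .', ' .', ' .', ' 0', ' 0', ' 0', ' 0', ' 0', ' 0', ' 0', ' 0', ' 0', ' 1']
scene -0.24 [' 0', ' 6', ' 8', ' 8', ' 8', ' .', ' .', ' .', ' .', ' 0', ' 0', ' 0', ' 0', ' 0', ' 0', ' 1', ' 1']
scene -0.26 [' 4', ' 8', ' 8', ' 8', ' 8', ' 8', ' .', ' .', ' .', ' .', ' .', ' 0', ' 0', ' 0', ' 0', ' 1', ' 1']
scene -0.28 [' 6', ' 8', ' 8', ' 8', ' 8', ' 8', ' 8', ' 8', ' .', ' .', ' .', ' .', ' .', ' 0', ' 0', ' 0', ' 1']
```

```bash
python3 hx.py -.18 -.062 .20 -90
```

```text
slide [-20.5   11.06   2.78] roll 2.153 heading now 105.79 w [ 0.029 -0.053 -0.998] ee [ 0.4253 -0.207   0.1952] t 12.7 grip 0.6902273140177552
```

>>> {"method": "drive_tool", "body": {
  "rows": [
    {"slide": [-1,0.5,0.1],"roll": 0.06,"jaw": -1},
    {"slide": [-2.5,1.3,0.2],"roll": 0.18,"jaw": -1},
    {"slide": [-4.5,2.4,0.3],"roll": 0.3,"jaw": -1},
    {"slide": [-7,3.8,0.5],"roll": 0.42,"jaw": -1},
    {"slide": [-9.5,5.2,0.7],"roll": 0.54,"jaw": -1},
    {"slide": [-12,6.5,0.8],"roll": 0.66,"jaw": -1},
    {"slide": [-14.5,7.8,1.0],"roll": 0.78,"jaw": -1},
    {"slide": [-16.5,9,1.2],"roll": 0.9,"jaw": -1},
    {"slide": [-18.5,10,1.3],"roll": 1.02,"jaw": -1},
    {"slide": [-19.8,10.7,1.4],"roll": 1.14,"jaw": -1},
    {"slide": [-20.4,11,1.5],"roll": 1.26,"jaw": -1},
    {"slide": [-20.5,11,1.5],"roll": 1.38,"jaw": -1}
  ]
}}

```text
time: 13.7
ee_pos: [0.5854, -0.3732, 0.1845]
orientation: [3.09, 0.004, 0.465]
contact_force: [-1.4, -0.0, -3.1]
grip_width: 0.682
gripper_force: 67.2
```

>>> {"method": "drive_tool", "body": {
  "rows": [
    {"slide": [0,0,0],"roll": 0.12,"jaw": -1},
    {"slide": [0,0,0],"roll": 0.24,"jaw": -1},
    {"slide": [0,0,0],"roll": 0.36,"jaw": -1},
    {"slide": [0,0,0],"roll": 0.48,"jaw": -1},
    {"slide": [0,0,0],"roll": 0.6,"jaw": -1},
    {"slide": [0,0,0],"roll": 0.72,"jaw": -1},
    {"slide": [0,0,0],"roll": 0.77,"jaw": -1},
    {"slide": [0,0,0],"roll": 0.77,"jaw": -1}
  ]
}}

```text
time: 14.37
ee_pos: [0.5842, -0.3717, 0.1846]
orientation: [3.102, -0.031, -0.299]
contact_force: [-0.1, 0.3, -3.3]
grip_width: 0.69
gripper_force: 67.2
```

```bash
python3 ax.py; python3 hx.py -.18 -.062 .05 -90
```

```text
ee [ 0.5842 -0.3717  0.1846] G [ 0.5838 -0.3708  0.2036] hd -17.1 F [-0.1  0.3 -3.3] t 14.37
scene elev 23.6 yawoff 0.4 lat 0.1mm up -2.0mm 820 t range [-0.048  0.121]
side elev 23.8 yawoff 0.8 lat -1.0mm up -3.7mm 2711 t range [-0.045  0.122]
slide [-1.000e-02 -3.800e-01  1.538e+01] roll 0.01 heading now -16.95 w [ 0.018 -0.047 -0.999] ee [ 0.5842 -0.3716  0.1848] t 14.4667 grip 0.687893615341656
```

>>> {"method": "drive_tool", "body": {
  "rows": [
    {"slide": [0,-0.2,2],"roll": 0,"jaw": -1},
    {"slide": [0,-0.4,5],"roll": 0,"jaw": -1},
    {"slide": [0,-0.4,8],"roll": 0,"jaw": -1},
    {"slide": [0,-0.4,11],"roll": 0,"jaw": -1},
    {"slide": [0,-0.4,13.5],"roll": 0,"jaw": -1},
    {"slide": [0,-0.4,14.8],"roll": 0,"jaw": -1},
    {"slide": [0,-0.4,15.2],"roll": 0,"jaw": -1},
    {"slide": [0,-0.4,15.5],"roll": 0,"jaw": -1},
    {"slide": [0,-0.4,15.7],"roll": 0,"jaw": -1}
  ]
}}

```text
time: 15.22
ee_pos: [0.5897, -0.376, 0.0297]
orientation: [3.101, -0.034, -0.296]
contact_force: [-0.8, -0.1, -1.7]
grip_width: 0.687
gripper_force: 67.1
```

>>> {"method": "drive_tool", "body": {
  "rows": [
    {"slide": [0,0,0.2],"roll": 0,"jaw": -1},
    {"slide": [0,0,0.4],"roll": 0,"jaw": -1},
    {"slide": [0,0,0.4],"roll": 0,"jaw": -1}
  ]
}}

```text
time: 15.47
ee_pos: [0.5904, -0.3764, 0.0286]
orientation: [3.101, -0.035, -0.296]
contact_force: [-2.2, 3.2, 6.6]
grip_width: 0.689
gripper_force: 68.3
```

Foot on the bench. Ease the jaws just open, with the fingers still caging the jar.

>>> {"method": "drive_tool", "body": {
  "rows": [
    {"slide": [0,0,0.2],"roll": 0,"jaw": 0.5},
    {"slide": [0,0,0.6],"roll": 0,"jaw": 0.5},
    {"slide": [0,0,1.0],"roll": 0,"jaw": 0.5},
    {"slide": [0,0,1.3],"roll": 0,"jaw": 0.5},
    {"slide": [0,0,1.4],"roll": 0,"jaw": 0.5},
    {"slide": [0,0,1.4],"roll": 0,"jaw": 0.5}
  ]
}}

```text
time: 15.97
ee_pos: [0.5885, -0.376, 0.0097]
orientation: [3.102, -0.031, -0.297]
contact_force: [-0.6, 0.3, -0.3]
grip_width: 0.755
gripper_force: 0.2
```

```bash
python3 ax.py; ls -t pics | head -1
```

```text
ee [ 0.5885 -0.376   0.0097] G [ 0.5881 -0.3751  0.0287] hd -17.0 F [-0.6  0.3 -0.3] t 15.97
scene elev -0.0 yawoff -0.2 lat -1.3mm up 1.4mm 709 t range [-0.067  0.141]
side elev 0.1 yawoff 0.2 lat -2.6mm up 0.3mm 2320 t range [-0.025  0.142]
L_side_16.0.png
```

The jar lies level (0°). I'll move 1 cm towards the mouth, re-grip and weigh it.

>>> {"method": "drive_tool", "body": {
  "rows": [
    {"slide": [0.5,0.1,-0.1],"roll": 0,"jaw": 0.5},
    {"slide": [1.0,0.2,-0.2],"roll": 0,"jaw": 0.5},
    {"slide": [1.0,0.2,-0.2],"roll": 0,"jaw": -1},
    {"slide": [1.0,0.2,-0.2],"roll": 0,"jaw": -1},
    {"slide": [1.0,0.2,-0.2],"roll": 0,"jaw": -1},
    {"slide": [1.0,0.2,-1],"roll": 0,"jaw": -1},
    {"slide": [1.0,0.2,-4],"roll": 0,"jaw": -1},
    {"slide": [1.0,0.2,-8],"roll": 0,"jaw": -1},
    {"slide": [1.0,0.2,-11],"roll": 0,"jaw": -1},
    {"slide": [1.0,0.2,-12],"roll": 0,"jaw": -1},
    {"slide": [1.0,0.2,-12],"roll": 0,"jaw": -1}
  ]
}}

```text
time: 16.98
ee_pos: [0.5973, -0.3763, 0.1345]
orientation: [3.1, -0.038, -0.296]
contact_force: [0.0, -0.6, -3.5]
grip_width: 0.689
gripper_force: 66.2
```

```bash
python3 ax.py; python3 hx.py -.13 .003 .155 0
```

```text
ee [ 0.5973 -0.3763  0.1345] G [ 0.5968 -0.3753  0.1534] hd -17.0 F [ 0.  -0.6 -3.5] t 16.98
scene elev 0.3 yawoff -0.0 lat 0.1mm up -3.0mm 697 t range [-0.04   0.129]
side elev -0.1 yawoff 0.1 lat -0.4mm up -7.3mm 2585 t range [-0.04   0.128]
slide [-7.   -4.75 -1.11] roll -1.561 heading now -16.99 w [ 0.016 -0.046 -0.999] ee [ 0.5942 -0.3742  0.1288] t 17.0833 grip 0.6891064406878081
```

Re-gripped level, 40 mm from the foot, with the balls still in (3.5 N). Raise and turn towards the hood, staying left of the electrode.

```bash
python3 hx.py -.13 .05 .20 0
```

```text
slide [-11.57  -4.61  -5.74] roll -1.561 heading now -16.99 w [ 0.016 -0.046 -0.999] ee [ 0.5942 -0.3742  0.1288] t 17.0833 grip 0.6891064406878081
```

>>> {"method": "drive_tool", "body": {
  "rows": [
    {"slide": [-0.5,-0.2,-1.5],"roll": -0.06,"jaw": -1},
    {"slide": [-1.5,-0.6,-3.5],"roll": -0.18,"jaw": -1},
    {"slide": [-3,-1.2,-5],"roll": -0.3,"jaw": -1},
    {"slide": [-4.5,-1.8,-5.8],"roll": -0.42,"jaw": -1},
    {"slide": [-6,-2.4,-6],"roll": -0.54,"jaw": -1},
    {"slide": [-7.5,-3,-6],"roll": -0.66,"jaw": -1},
    {"slide": [-9,-3.6,-6],"roll": -0.78,"jaw": -1},
    {"slide": [-10.2,-4.1,-6],"roll": -0.9,"jaw": -1},
    {"slide": [-11.1,-4.4,-6],"roll": -1.02,"jaw": -1},
    {"slide": [-11.5,-4.6,-6],"roll": -1.14,"jaw": -1},
    {"slide": [-11.6,-4.6,-6],"roll": -1.26,"jaw": -1},
    {"slide": [-11.6,-4.6,-6],"roll": -1.38,"jaw": -1}
  ]
}}

```text
time: 18.08
ee_pos: [0.494, -0.2926, 0.1807]
orientation: [3.111, 0.033, 1.088]
contact_force: [0.8, -0.2, -3.5]
grip_width: 0.687
gripper_force: 66.1
```

>>> {"method": "drive_tool", "body": {
  "rows": [
    {"slide": [0,0,1],"roll": -0.1,"jaw": -1},
    {"slide": [0,0,3],"roll": -0.17,"jaw": -1},
    {"slide": [0,0,4.5],"roll": -0.18,"jaw": -1},
    {"slide": [0,0,5],"roll": -0.18,"jaw": -1},
    {"slide": [0,0,5],"roll": -0.18,"jaw": -1}
  ]
}}

```text
time: 18.5
ee_pos: [0.4945, -0.2947, 0.1301]
orientation: [3.119, 0.037, 1.262]
contact_force: [-0.5, 0.7, -3.3]
grip_width: 0.688
gripper_force: 66.0
```

```bash
python3 ax.py; python3 hx.py -.13 .05 .135 0;python3 hx.py .02 .035 .13 0; python3 hx.py .02 .01 .125 0
```

```text
ee [ 0.4945 -0.2947  0.1301] G [ 0.4943 -0.2939  0.1491] hd 72.3 F [-0.5  0.7 -3.3] t 18.5
scene elev -4.4 yawoff 0.1 lat 0.4mm up -2.6mm 485 t range [-0.04   0.129]
side elev -4.7 yawoff 0.0 lat -1.7mm up -2.2mm 257 t range [-0.043  0.064]
slide [ 0.29 -0.21  1.74] roll -0.003 heading now 72.3 w [ 0.016 -0.046 -0.999] ee [ 0.4971 -0.2963  0.1336] t 18.6 grip 0.687635078757163
slide [15.3   1.24  1.7 ] roll -0.003 heading now 72.3 w [ 0.016 -0.046 -0.999] ee [ 0.4971 -0.2963  0.1336] t 18.6 grip 0.687635078757163
slide [15.33  3.73  2.27] roll -0.003 heading now 72.3 w [ 0.016 -0.046 -0.999] ee [ 0.4971 -0.2963  0.1336] t 18.6 grip 0.687635078757163
```

>>> {"method": "drive_tool", "body": {
  "rows": [
    {"slide": [0,0,0.8],"roll": 0,"jaw": -1},
    {"slide": [0.5,0,1.6],"roll": 0,"jaw": -1},
    {"slide": [3.5,0.1,1.6],"roll": 0,"jaw": -1},
    {"slide": [7.4,0.4,1.6],"roll": 0,"jaw": -1},
    {"slide": [11.2,0.8,1.7],"roll": 0,"jaw": -1},
    {"slide": [15,1.2,1.7],"roll": 0,"jaw": -1},
    {"slide": [15,1.8,1.8],"roll": 0,"jaw": -1},
    {"slide": [15,2.8,2.0],"roll": 0,"jaw": -1},
    {"slide": [15,3.5,2.2],"roll": 0,"jaw": -1},
    {"slide": [15,3.6,2.2],"roll": 0,"jaw": -1}
  ]
}}

```text
time: 19.43
ee_pos: [0.5799, -0.1674, 0.1085]
orientation: [3.107, 0.04, 1.261]
contact_force: [0.6, -0.1, -2.5]
grip_width: 0.685
gripper_force: 66.2
```

```bash
python3 ax.py; python3 hx.py .025 .01 .125 0; python3 - <<'E'
from h import *
import glob
f=sorted(glob.glob('pics/L_side_*.png'))[-1]; g=f.replace('side','scene')
a=cv2.resize(cv2.imread(f)[130:280,210:400],(570,450)); cv2.imwrite('pics/v1.png',a)
E
ls pics
```

```text
ee [ 0.5799 -0.1674  0.1085] G [ 0.5795 -0.1664  0.1274] hd 72.3 F [ 0.6 -0.1 -2.5] t 19.43
scene elev 37.6 yawoff 19.0 lat -26.1mm up -30.2mm 89 t range [0.01  0.149]
side elev -4.9 yawoff -0.0 lat 0.5mm up -4.4mm 199 t range [-0.043  0.084]
slide [ 0.99 -0.03  0.18] roll -0.004 heading now 72.21 w [ 0.019 -0.048 -0.999] ee [ 0.5783 -0.1673  0.1082] t 19.5333 grip 0.6907101493077437
L_scene_10.4.png
L_scene_10.9.png
L_scene_11.3.png
L_scene_11.8.png
L_scene_12.2.png
L_scene_14.4.png
L_scene_16.0.png
L_scene_17.0.png
L_scene_18.5.png
L_scene_19.4.png
L_side_10.4.png
L_side_10.9.png
L_side_11.3.png
L_side_11.8.png
L_side_12.2.png
L_side_14.4.png
L_side_16.0.png
L_side_17.0.png
L_side_18.5.png
L_side_19.4.png
s3.png
s4.png
sc.png
scene0.png
scene1.png
side0.png
side1.png
side2.png
v1.png
w1.png
```

View pics/v1.png

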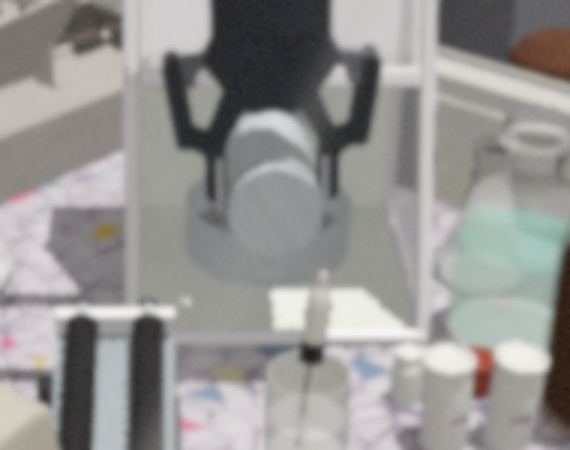

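The jar's foot is at (275,210), with its mouth over the sieve through the open front, clear of sash and cheeks; electrode and vials are untouched. Now jolts: quick back, slow forward.

>>> {"method": "drive_tool", "body": {
  "rows": [
    {"slide": [-4,0,0],"roll": 0,"jaw": -1},
    {"slide": [-4,0,0],"roll": 0,"jaw": -1},
    {"slide": [-3.3,0,0],"roll": 0,"jaw": -1},
    {"slide": [-2.2,0,0],"roll": 0,"jaw": -1},
    {"slide": [-1,0,0],"roll": 0,"jaw": -1},
    {"slide": [0,0,0],"roll": 0,"jaw": -1},
    {"slide": [-4,0,0],"roll": 0,"jaw": -1},
    {"slide": [-4,0,0],"roll": 0,"jaw": -1},
    {"slide": [-3.3,0,0],"roll": 0,"jaw": -1},
    {"slide": [-2.2,0,0],"roll": 0,"jaw": -1},
    {"slide": [-1,0,0],"roll": 0,"jaw": -1},
    {"slide": [0,0,0],"roll": 0,"jaw": -1}
  ]
}}

```text
time: 20.53
ee_pos: [0.5787, -0.1632, 0.1081]
orientation: [3.11, 0.039, 1.264]
contact_force: [-0.1, -0.3, -2.3]
grip_width: 0.69
gripper_force: 66.2
```

>>> {"method": "drive_tool", "body": {
  "rows": [
    {"slide": [0,0,0],"roll": 0,"jaw": -1},
    {"slide": [0,0,0],"roll": 0,"jaw": -1}
  ]
}}

```text
time: 20.7
ee_pos: [0.5785, -0.1642, 0.1081]
orientation: [3.11, 0.04, 1.265]
contact_force: [-0.6, -1.1, -3.1]
grip_width: 0.688
gripper_force: 66.2
```

```bash
cat > wt.py <<'E'
from h import *
f=[read_state()['contact_force']]
for i in range(3): imaging.snapshot('side'); f.append(read_state()['contact_force'])
print(np.round(f,2).tolist(), np.mean(f,0).round(2), read_state()['time'])
p,d=imaging.snapshot('side'); S=cloud('side',d); X=np.array([.301,.9537,0]);Y=np.array([-.9537,.301,0])
x=S@X-.148;y=S@Y+.611-.003;r=np.hypot(x,y); k=(r<.055)&(S[...,2]>.0)&(S[...,2]<.06); z=S[k][:,2]; print('in sieve',k.sum(),np.histogram(z,bins=[0,.012,.016,.02,.024,.028,.032,.036,.04,.05,.06])[0])
E
python3 wt.py
```

```text
[[-0.64, -1.1, -3.09], [-0.57, -0.18, -2.48], [0.41, 0.1, -2.1], [-0.4, -0.57, -1.94]] [-0.3  -0.44 -2.4 ] 20.85
in sieve 58 [ 0 20 38  0  0  0  0  0  0  0]
```

```bash
cat > sv.py <<'E'
from h import *
X=np.array([.301,.9537,0]);Y=np.array([-.9537,.301,0])
def m(n,d):
    S=cloud(n,d); x=S@X-.148;y=S@Y+.611-.003;r=np.hypot(x,y); k=(r<.052)&(S[...,2]>.024)&(S[...,2]<.045); 
    lab,L,st,ce=cv2.connectedComponentsWithStats(k.astype(np.uint8)); a=(r<.055)&(S[...,2]>.0)&(S[...,2]<.024)
    return a.sum(),[(int(s[4]),np.r_[S[L==i+1].mean(0)@X,S[L==i+1].mean(0)@Y+.611,S[L==i+1][:,2].max()].round(3).tolist()) for i,s in enumerate(st[1:]) if s[4]>4]
for n in ('scene','side'):
    print(n,'before',m(n,np.load(n+'1.npy')))
    print(n,'now',m(n,imaging.snapshot(n)[1]))
E
python3 sv.py
```

```text
scene before (np.int64(569), [])
scene now (np.int64(237), [(23, [0.192, 0.02, 0.038]), (58, [0.145, 0.02, 0.039])])
side before (np.int64(390), [])
side now (np.int64(58), [])
```

At least two or three balls are out already. More jolts.

>>> {"method": "drive_tool", "body": {
  "rows": [
    {"slide": [-4,0,0],"roll": 0,"jaw": -1},
    {"slide": [-4,0,0],"roll": 0,"jaw": -1},
    {"slide": [-3.3,0,0],"roll": 0,"jaw": -1},
    {"slide": [-2.2,0,0],"roll": 0,"jaw": -1},
    {"slide": [-1,0,0],"roll": 0,"jaw": -1},
    {"slide": [0,0,0],"roll": 0,"jaw": -1},
    {"slide": [-4,0,0],"roll": 0,"jaw": -1},
    {"slide": [-4,0,0],"roll": 0,"jaw": -1},
    {"slide": [-3.3,0,0],"roll": 0,"jaw": -1},
    {"slide": [-2.2,0,0],"roll": 0,"jaw": -1},
    {"slide": [-1,0,0],"roll": 0,"jaw": -1},
    {"slide": [0,0,0],"roll": 0,"jaw": -1}
  ]
}}

```text
time: 22.0
ee_pos: [0.5786, -0.1631, 0.108]
orientation: [3.11, 0.039, 1.264]
contact_force: [-0.5, 0.3, -1.9]
grip_width: 0.689
gripper_force: 66.2
```

```bash
python3 sv.py | grep now; python3 - <<'E'
from h import *
a=imaging.snapshot('scene')[0][140:240,190:310]; b=imaging.snapshot('side')[0][160:240,250:350]
cv2.imwrite('pics/v2.png',np.hstack([cv2.resize(a,(480,400),interpolation=2),cv2.resize(b,(320,400))][:1]))
E
```

```text
scene now (np.int64(232), [(23, [0.192, 0.02, 0.038]), (57, [0.145, 0.02, 0.038])])
side now (np.int64(64), [])
```

View pics/v2.png

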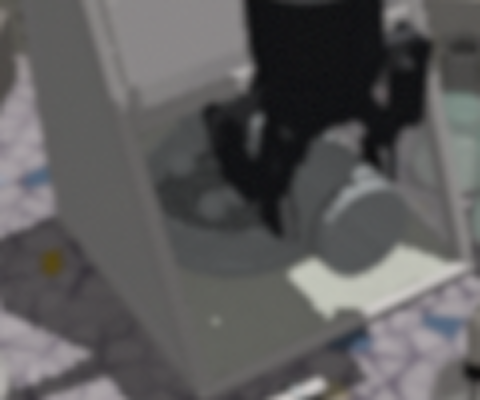

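```bash
python3 - <<'E'
from h import *
f=[];g=[]
for i in range(8): imaging.snapshot('wrist'); s=read_state(); f.append(s['contact_force'][2]); g.append(s['wrist_torque'])
print(np.mean(f),np.std(f),np.mean(g,0),np.std(g,0))
p,d=imaging.snapshot('wrist'); cv2.imwrite('pics/w2.png',p)
E
python3 sv.py | grep now
```

```text
-1.5875702833668242 0.4465200135438464 [-0.0215203   0.04285533  0.00867639] [0.02423303 0.01505038 0.01848062]
scene now (np.int64(240), [(26, [0.192, 0.02, 0.04]), (56, [0.146, 0.019, 0.04])])
side now (np.int64(54), [])
```

The load averages 1.6 N, so the jar is empty. Withdraw gently and check the sieve.

>>> {"method": "drive_tool", "body": {
  "rows": [
    {"slide": [-0.6,-0.6,-0.1],"roll": 0,"jaw": -1},
    {"slide": [-1.5,-1.5,-0.2],"roll": 0,"jaw": -1},
    {"slide": [-2.7,-2.6,-0.3],"roll": 0,"jaw": -1},
    {"slide": [-4,-3.4,-0.5],"roll": 0,"jaw": -1},
    {"slide": [-6,-3.8,-0.7],"roll": 0,"jaw": -1},
    {"slide": [-9,-4,-0.8],"roll": 0,"jaw": -1},
    {"slide": [-12,-4,-1],"roll": 0,"jaw": -1},
    {"slide": [-15,-4,-2],"roll": 0,"jaw": -1},
    {"slide": [-16,-4,-4],"roll": 0,"jaw": -1},
    {"slide": [-16,-4.5,-6],"roll": 0,"jaw": -1}
  ]
}}

```text
time: 23.58
ee_pos: [0.4836, -0.3052, 0.1735]
orientation: [3.11, 0.041, 1.258]
contact_force: [-0.1, -0.7, -1.7]
grip_width: 0.689
gripper_force: 66.2
```

```bash
python3 sv.py | grep now; python3 ax.py; python3 - <<'E'
from h import *
a=imaging.snapshot('scene')[0][140:240,190:310]; b=imaging.snapshot('side')[0][170:250,250:350]
cv2.imwrite('pics/v3.png',np.hstack([cv2.resize(a,(400,333),interpolation=2),cv2.resize(b,(400,333),interpolation=2)]))
E
```

```text
scene now (np.int64(228), [(23, [0.193, 0.02, 0.039]), (91, [0.151, 0.01, 0.039])])
side now (np.int64(115), [(53, [0.156, -0.015, 0.038])])
ee [ 0.4862 -0.3046  0.1769] G [ 0.4857 -0.3036  0.1959] hd 72.2 F [ 0.4 -0.1 -1.6] t 23.68
scene elev -4.4 yawoff 0.2 lat 0.3mm up -2.9mm 497 t range [-0.04   0.129]
side elev -4.6 yawoff 0.1 lat 0.5mm up -6.1mm 343 t range [-0.041  0.08 ]
```

View pics/v3.png

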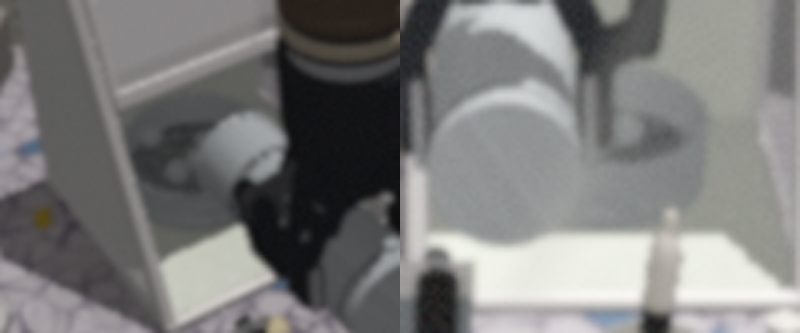

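Three blobs show in the sieve: left view at (150,130) and (180,170), right view at (625,130), the last one big enough for two. None lie on the hood floor. The jar weighs empty, so now bring it over the rollers.

```bash
python3 hx.py -.165 .107 .145 0
```

```text
slide [-2.29 -4.93  4.51] roll -0.002 heading now 72.34 w [ 0.017 -0.046 -0.999] ee [ 0.4845 -0.3009  0.1716] t 23.8833 grip 0.6896156161388532
```

>>> {"method": "drive_tool", "body": {
  "rows": [
    {"slide": [-1,-2,0],"roll": 0,"jaw": -1},
    {"slide": [-2,-4,0.5],"roll": 0,"jaw": -1},
    {"slide": [-2.3,-4.9,2],"roll": 0,"jaw": -1},
    {"slide": [-2.3,-4.9,3.5],"roll": 0,"jaw": -1},
    {"slide": [-2.3,-4.9,4.5],"roll": 0,"jaw": -1},
    {"slide": [-2.3,-4.9,4.5],"roll": 0,"jaw": -1},
    {"slide": [-2.3,-4.9,4.5],"roll": 0,"jaw": -1}
  ]
}}

```text
time: 24.47
ee_pos: [0.4324, -0.3101, 0.1261]
orientation: [3.112, 0.038, 1.263]
contact_force: [0.5, -0.1, -2.2]
grip_width: 0.689
gripper_force: 66.2
```

```bash
python3 ax.py; python3 hx.py -.165 .107 .124 0; python3 sv.py
```

```text
ee [ 0.4324 -0.3101  0.1261] G [ 0.4321 -0.3092  0.1451] hd 72.4 F [ 0.5 -0.1 -2.2] t 24.47
scene elev -3.8 yawoff -0.2 lat 1.2mm up -3.8mm 517 t range [-0.04   0.129]
side elev -4.7 yawoff 0.3 lat -1.4mm up -3.0mm 221 t range [-0.043  0.06 ]
slide [ 0.13 -0.32  2.27] roll -0.002 heading now 72.36 w [ 0.019 -0.048 -0.999] ee [ 0.4336 -0.3111  0.1278] t 24.5667 grip 0.6889622582071195
scene before (np.int64(569), [])
scene now (np.int64(313), [(23, [0.192, 0.02, 0.038]), (118, [0.151, 0.006, 0.04])])
side before (np.int64(390), [])
side now (np.int64(194), [(38, [0.191, 0.017, 0.037]), (102, [0.152, -0.007, 0.038]), (46, [0.141, 0.022, 0.037])])
```

Side view depth: one, two (102 px) and one ball-sized blobs in the sieve, so all four are in. Lower onto the rollers' upper end.

>>> {"method": "drive_tool", "body": {
  "rows": [
    {"slide": [0.1,-0.2,1.0],"roll": 0,"jaw": -1},
    {"slide": [0.1,-0.2,1.6],"roll": 0,"jaw": -1},
    {"slide": [0.1,-0.2,2.0],"roll": 0,"jaw": -1},
    {"slide": [0.1,-0.2,2.2],"roll": 0,"jaw": -1},
    {"slide": [0.1,-0.2,2.2],"roll": 0,"jaw": -1}
  ]
}}

```text
time: 25.08
ee_pos: [0.431, -0.3101, 0.1048]
orientation: [3.111, 0.039, 1.262]
contact_force: [-2.0, 0.9, 0.8]
grip_width: 0.692
gripper_force: 66.6
```

>>> {"method": "drive_tool", "body": {
  "rows": [
    {"slide": [0,0,0.2],"roll": 0,"jaw": -1},
    {"slide": [0,0,0.3],"roll": 0,"jaw": -1},
    {"slide": [0,0,0.3],"roll": 0,"jaw": -1}
  ]
}}

```text
time: 25.33
ee_pos: [0.4313, -0.3109, 0.1029]
orientation: [3.11, 0.04, 1.263]
contact_force: [-2.2, 0.2, 4.7]
grip_width: 0.691
gripper_force: 67.1
```

In contact. Ease the jaws open; the foot swings down onto the rollers between the fingers.

>>> {"method": "drive_tool", "body": {
  "rows": [
    {"slide": [0,0,0],"roll": 0,"jaw": 0.5},
    {"slide": [0,0,0],"roll": 0,"jaw": 0.5},
    {"slide": [0,0,0],"roll": 0,"jaw": 0.5},
    {"slide": [0,0,0],"roll": 0,"jaw": 0.5},
    {"slide": [0,0,0],"roll": 0,"jaw": 0.5},
    {"slide": [0,0,0],"roll": 0,"jaw": 0.5}
  ]
}}

```text
time: 25.83
ee_pos: [0.4318, -0.3106, 0.1024]
orientation: [3.109, 0.04, 1.262]
contact_force: [-0.5, 0.1, 0.4]
grip_width: 0.748
gripper_force: 0.0
```

```bash
cat > seat.py <<'E'
from h import *
from scipy.optimize import least_squares
X=np.array([.301,.9537,0]);Y=np.array([-.9537,.301,0])
for n in ('scene','side'):
    p,d=imaging.snapshot(n); cv2.imwrite(f'pics/seat_{n}.png',p)
    for tag,dd in (('ref',np.load(n+'1.npy')),('now',d)):
        W=cloud(n,dd).reshape(-1,3); V=np.c_[W@X,W@Y+.611,W[:,2]]
        q=np.array([.107,.062,0,np.radians(20)]); 
        def f(q,P):
            a=np.array([np.cos(q[3])*np.cos(q[2]),np.cos(q[3])*np.sin(q[2]),np.sin(q[3])]); D=P-[-.218,q[0],q[1]]; t=D@a; return np.linalg.norm(D-np.outer(t,a),axis=1)-.03,t
        for tol in (.012,.006,.004):
            r,t=f(q,V); k=(abs(r)<tol)&(t>-.0)&(t<.20)&(V[:,2]>.08); q=least_squares(lambda q:f(q,V[k])[0],q,loss='soft_l1',f_scale=.001).x
        r,t=f(q,V); k=(abs(r)<.003)&(t>-.03)&(t<.25)&(V[:,2]>.078+.3*t); print(n,tag,'Y %.4f z@foot %.4f yaw %.1f elev %.1f'%(q[0],q[1],*np.degrees(q[2:])),k.sum(),'t ends',np.percentile(t[k],[.5,2,98,99.5]).round(4))
E
python3 seat.py
```

```text
scene ref Y 0.1080 z@foot 0.0618 yaw 0.2 elev 20.1 2005 t ends [0.0007 0.0033 0.1672 0.1687]
scene now Y 0.1081 z@foot 0.0618 yaw 0.1 elev 20.1 1229 t ends [0.0079 0.0094 0.1752 0.1769]
side ref Y 0.1070 z@foot 0.0615 yaw 0.3 elev 19.9 2600 t ends [-0.0014 -0.0002  0.1651  0.167 ]
side now Y 0.1070 z@foot 0.0614 yaw 0.3 elev 20.0 1995 t ends [0.0057 0.007  0.1311 0.1371]
```

The jar lies back on the rollers at 20°, 7–8 mm short of the foot plate. Grip it at the box-free spot and slide it down.

```bash
python3 hx.py -.125 .1075 .099 0
```

```text
slide [ 4.14 -0.18  2.07] roll -0.002 heading now 72.31 w [ 0.019 -0.047 -0.999] ee [ 0.4317 -0.3106  0.1024] t 25.9333 grip 0.7460220106490096
```

>>> {"method": "drive_tool", "body": {
  "rows": [
    {"slide": [0,0,-1.5],"roll": 0,"jaw": 0.7},
    {"slide": [2,-0.1,-2],"roll": 0,"jaw": 0.7},
    {"slide": [4.1,-0.2,-1.5],"roll": 0,"jaw": 0.7},
    {"slide": [4.1,-0.2,0],"roll": 0,"jaw": 0.7},
    {"slide": [4.1,-0.2,1.2],"roll": 0,"jaw": 0.7},
    {"slide": [4.1,-0.2,1.9],"roll": 0,"jaw": 0.7},
    {"slide": [4.1,-0.2,2.1],"roll": 0,"jaw": 0.7}
  ]
}}

```text
time: 26.52
ee_pos: [0.4413, -0.2715, 0.0779]
orientation: [3.113, 0.039, 1.262]
contact_force: [0.8, -0.2, 0.2]
grip_width: 0.85
gripper_force: 0.0
```

>>> {"method": "drive_tool", "body": {
  "rows": [
    {"slide": [0,0,0],"roll": 0,"jaw": -1},
    {"slide": [0,0,0],"roll": 0,"jaw": -1},
    {"slide": [0,0,0],"roll": 0,"jaw": -1},
    {"slide": [0,0,0],"roll": 0,"jaw": -1},
    {"slide": [0,0,0],"roll": 0,"jaw": -1}
  ]
}}

```text
time: 26.93
ee_pos: [0.4425, -0.2721, 0.0799]
orientation: [3.109, 0.04, 1.262]
contact_force: [0.2, -0.8, -2.1]
grip_width: 0.687
gripper_force: 64.9
```

>>> {"method": "drive_tool", "body": {
  "rows": [
    {"slide": [0,0,-0.2],"roll": 0,"jaw": -1},
    {"slide": [-0.3,0,-0.05],"roll": 0,"jaw": -1},
    {"slide": [-0.6,0,0.05],"roll": 0,"jaw": -1},
    {"slide": [-0.75,0,0.15],"roll": 0,"jaw": -1},
    {"slide": [-0.8,0,0.35],"roll": 0,"jaw": -1},
    {"slide": [-0.8,0,0.35],"roll": 0,"jaw": -1}
  ]
}}

```text
time: 27.43
ee_pos: [0.4405, -0.2799, 0.0768]
orientation: [3.109, 0.039, 1.261]
contact_force: [0.8, 1.5, 1.0]
grip_width: 0.687
gripper_force: 65.2
```

```bash
python3 seat.py | grep now
```

```text
scene now Y 0.1074 z@foot 0.0623 yaw 0.2 elev 20.1 1367 t ends [-0.0006  0.001   0.1632  0.1674]
side now Y 0.1064 z@foot 0.0619 yaw 0.3 elev 19.8 2023 t ends [-0.0027 -0.0014  0.1218  0.1254]
```

Seated. Release and retreat upward.

>>> {"method": "drive_tool", "body": {
  "rows": [
    {"slide": [0,0,0],"roll": 0,"jaw": 0.2},
    {"slide": [0,0,0],"roll": 0,"jaw": 0.65},
    {"slide": [0,0,0],"roll": 0,"jaw": 0.65},
    {"slide": [0,0,-0.5],"roll": 0,"jaw": 0.65},
    {"slide": [0,0,-2],"roll": 0,"jaw": 0.65},
    {"slide": [0,0,-5],"roll": 0,"jaw": 0.65},
    {"slide": [0,0,-9],"roll": 0,"jaw": 0.7},
    {"slide": [0,0,-13],"roll": 0,"jaw": 0.7},
    {"slide": [-1,0,-16],"roll": 0,"jaw": 0.7},
    {"slide": [-2,0,-18],"roll": 0,"jaw": 0.7},
    {"slide": [-2,0,-18],"roll": 0,"jaw": 0.7}
  ]
}}

```text
time: 28.45
ee_pos: [0.4335, -0.2937, 0.264]
orientation: [3.098, 0.045, 1.261]
contact_force: [0.5, -0.4, -0.2]
grip_width: 0.851
gripper_force: 0.0
```

```bash
python3 seat.py; python3 sv.py | grep now; python3 - <<'E'
from h import *
# bystanders: compare side depth before/after around hood, sash, vials, electrode
b=np.load('side1.npy'); a=imaging.snapshot('side')[1]
for nm,(r0,r1,c0,c1) in dict(sash=(60,160,258,350),vials=(240,285,342,395),electrode=(222,290,298,330),sieve_rim=(185,225,270,332),petri=(210,230,183,215)).items():
    x=np.abs(a-b)[r0:r1,c0:c1]; print(nm,'frac>12mm',(x>.012).mean().round(3))
E
```

```text
scene ref Y 0.1080 z@foot 0.0618 yaw 0.2 elev 20.1 2005 t ends [0.0007 0.0033 0.1672 0.1687]
scene now Y 0.1080 z@foot 0.0620 yaw 0.2 elev 20.0 2012 t ends [-0.0003  0.0021  0.1661  0.168 ]
side ref Y 0.1070 z@foot 0.0615 yaw 0.3 elev 19.9 2600 t ends [-0.0014 -0.0002  0.1651  0.167 ]
side now Y 0.1070 z@foot 0.0616 yaw 0.3 elev 19.9 2598 t ends [-0.0022 -0.0006  0.1645  0.1666]
scene now (np.int64(82), [])
side now (np.int64(255), [(40, [0.192, 0.018, 0.037]), (102, [0.152, -0.007, 0.037]), (49, [0.141, 0.023, 0.037])])
sash frac>12mm 0.137
vials frac>12mm 0.008
electrode frac>12mm 0.008
sieve_rim frac>12mm 0.09
petri frac>12mm 0.006
```

```bash
python3 -c "
from station import env; print(env.close_job())"
```

```text
the job is handed in; nothing more can be done
None
```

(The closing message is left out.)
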